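# Clear the mounting base and hold the pump bracket level over its pins

### The arm

A 6-joint arm with a two-finger parallel gripper is mounted at the origin on the work surface. World frame = base frame: x ahead of the robot, y to its left, z up, the work surface at z = 0. Lengths are in m, angles in rad, forces in N, time in s.
With the tool pointing down it reaches from about 0.25 to 0.725 m from the base axis. Payload 4 kg.
Tool frame: the origin (TCP) lies midway between the tips of the shut fingers; the grasp point (between the pads) lies 19 mm behind it; z points along the fingers, y is the direction in which the jaws open and shut (so a half turn about z gives the same grasp; the last joint's range is limited). The gripper opens to 85 mm and grips with 20 to 120 N. Pads are 22 mm wide; open, the fingers measure 114 mm over their backs; the gripper's body (76 mm by 85 mm) begins 54 mm behind the grasp point. The pads swing forward as they close: fully open they stand 13 mm farther back than shut.
Start: joints at [-1.127, 0.241, 0.005, 1.335, 0, 1.571], TCP at [0.215, -0.452, 0.231] pointing down, gripper open.
Joint ranges: [-2.72, 2.72], [-1.05, 1.87], [-1.09, 1.28], [-1.99, 2.15], [-1.42, 1.44], [-3.14, 3.14]. Speed limits (rad/s): [2.79, 2.79, 3.14, 3.14, 3.14, 3.14].

### API

Orientations are given as a unit quaternion [x, y, z, w].
In Python, from workcell import monitor, cams, order gives the robot as it stands.
- The arm moves only by the tool send_rows, never from a script. Its argument "moves" is a list of rows, each a list of 4 numbers: the shift along the tool's x, y, z as a fraction of full scale, then the turn about the tool's z as a fraction of full scale. A call has 1 to 20 rows; each row shifts and turns the commanded pose from where the row before left it, along the tool's axes as they then stand; what a row does not reach is not made up. Full scale, the value 1, is 100 cm for a shift and 0.1 rad for a turn. A row lasts 1/10 s, in which the tool goes at most 50 mm and 8.59 degrees, less where a joint would pass 70% of its speed; a pose out of reach is approached as far as the arm can. A call with a number of a shift or a turn outside -1 to 1 is refused whole. A call with a gripper value outside its range is refused whole. "claw" is the gripper's target within -1 to 1 (fully open at 1, half-way at 0, shut at -1), set as the call begins (left out, the last holds). The fingers move at their own pace and stop on an object; the grip force is fixed at half the most. Time passes only in rows, so rows that do not move let the fingers close. It gives the time, the measured TCP pose, the force and the opening at its end, in the units of the state.
- monitor.get_obs(): the state, without advancing time (a new reading comes with each control period).
- cams.camera(name): name is "scene" or "top"; returns (picture, depth): 420x560x3 uint8, blue, green, red; 420x560 float32, m along the optical axis (not along the pixel's ray), 0 where there is no reading.
- cams.camera_info(name): a dict with "intrinsics" (3x3 intrinsics, pixels), "T" (4x4, takes a point from camera to world coordinates). Camera axes: x right, y up, looking along -z (the intrinsics and any distortion apply to the point x, -y, -z); pixel columns grow to the right and rows downward; lengths in m; the calibration is good to about 2 mm. A picture is of the moment at which its call begins. camera_info takes no time and is no camera call.
- order.job_done(): hands the job in, once; it reports no verdict.
The state is a dict: "clock": time; "joint_pos": joint angles; "joint_vel": joint speeds; "tau": joint torques, N m; "eef_pos": TCP position; "tool_rot": TCP orientation; "ft_force": force on the tool from outside, world axes, zero at the start; "ft_torque": the same for the moment, N m; "grip_width": finger opening in m.
Only numpy, scipy, OpenCV 4.12 (cv2) and the standard library are available. Lean on these libraries where they do the work, as an engineer would, in place of code of your own. Each camera call takes 0.05 s, during which the arm holds its last target.

### The job

Clear the pump's mounting base: hang the wire basket parked on it by its bail on the hook of the stand, keeping it upright. Then pick up the pump bracket by its web at the balance point and finish while holding it level and still over the base, each hole straight above its pin by about 3 cm and the pump head at the end with the brass tube barbs, so that I can push the tubes on. Do not let it strike the base, and leave everything else where it is.

Things in the scene. Friction and masses are not known exactly. Their poses are not given: they have to be found in the camera images.
- basket: Wire basket of old brass fittings, 90 (x) x 112 (y) x 56 mm high, about 0.22 kg, standing on the mounting base between its pins. Origin: centre of its underside. Its stiff bail (8 mm round bar, does not fold) spans it along y in the plane x = 0. The basket's centre of mass is 22 mm up, on its middle line
- bail_top (a point): middle of the bail on the bar's centreline, 132 mm above the basket's underside. From here the bar slopes straight down to 122 mm at y = -50 and +50 mm. Pinch it from above, closing along the basket's x; about 28 mm to one side of the middle leaves the middle free. Between basket rim (56 mm) and bail there is an open window 68 mm high at the middle, for the hook arm
- stand: Fixed hook stand. Origin: underside of its foot (120 mm wide, x = -85 to +115 mm, 12 mm thick), under the hook arm. Rod at x = +85 mm with a boss head, 30 x 24 mm, top 203 mm up. From it a level 10 mm round hook arm, centreline 190 mm up, runs in -x along y = 0 to x = -26 mm, then turns up to a tip at x = -36 mm, top 215 mm up. The tip end is free: a bail is threaded over it from there
- hook (a point): top line of the hook arm, 195 mm above the bench, at x = +12 mm in the stand's frame: the bail should rest here, lying across the arm (basket's x along the stand's x, either way round), its bar's centreline then 4 mm above this point. Axes as the stand's (x along the arm, away from the tip)
- bracket: Cast grey pump bracket, 0.44 to 0.69 kg. Origin: underside of the foot plate, midway between its two holes; x to the pump end. Plate 64 wide (y), x = -88 to +92, 6 mm thick. Upright web at y = 0, 10 thick, top 46 mm up from x = -18 to +82, lower (28 mm) from x = -68 to -18. Flange 64 wide, 56 high at x = 84 to 92; beyond it a round pump head, 50 diameter, to x = 142, with brass stubs to 66 up
- balance (a point): balance point of the bracket: its centre of mass along its length, on the web, 54.5 mm from the origin towards the pump and 34 mm above the underside (12 mm below the web's top). Grip the web here from above, fingers closing along the bracket's y. Axes as the bracket's
- hole_near (a point): 10 mm hole through the foot plate, at its underside, at x = -68, y = -20 mm in the bracket's frame (the end away from the pump)
- hole_far (a point): 10 mm hole through the foot plate, at its underside, at x = +68, y = +20 mm in the bracket's frame (the pump end)
- base: Fixed aluminium mounting base of the pump: deck 110 mm wide (y), x = -90 to +150 mm, top 40 mm above the bench. Origin: underside, midway between the two pins; x points to the end where the deck has a window with two brass tube barbs (x = 105 mm), where the pump head belongs. The bracket is in line when its origin is over this one and the x axes agree
- pin_near (a point): tip of the 8 mm dowel pin at x = -68, y = -20 mm in the base's frame, 65 mm above the bench (25 mm above the deck); belongs to hole_near
- pin_far (a point): tip of the 8 mm dowel pin at x = +68, y = +20 mm in the base's frame (barb end), 65 mm above the bench; belongs to hole_far
- white_bottle: bystander: white plastic bottle with black cap, 64 mm diameter, 130 mm high; origin under its centre
- flask: bystander: stoppered glass volumetric flask, 72 mm diameter, 176 mm high; origin under its centre
- beaker: bystander: small glass beaker, 68 mm diameter, 85 mm high; origin under its centre
- jar: bystander: small amber glass jar with a white lid, 56 mm diameter, 70 mm high; origin under its centre
- driver: bystander: blue-handled screwdriver, 160 mm long, lying on the bench; origin near its middle, underside

How it is judged:
By the outcome, as a careful person would: the job done as asked, in the order asked, and still so for the second after the job is handed in, while the arm keeps its last pose, push and grip.
It also fails if it takes over 61 s, if anything falls off the work surface, if the arm or the gripper's body presses on something with over 40 N, if the wrist force passes 120 N, or if a joint passes its speed limit or range.

## Working session

There is one attempt and no reset: what is moved stays moved. The work goes in short steps, Python scripts to look and compute and a tool call to move; the robot and the scene stay as the last step left them, time stands still between calls to the robot, and variables do not carry over. Pictures are saved under pics/ and viewed, and the job is handed in when it is done.

Besides the shell and the picture viewer there is one more tool, called after "Call:" as name(argument=value, ...), one argument or row to a line, values as JSON. send_rows: Moves the arm, as the interface text tells. Its arguments: {"type":"object","properties":{"moves":{"type":"array","items":{"type":"array","items":{"type":"number","minimum":-1,"maximum":1}}},"claw":{"type":"number"}},"required":["moves"]}

```bash
ls; mkdir -p pics; python3 - <<'E'
from workcell import monitor,cams
import cv2,numpy as np
o=monitor.get_obs()
for k,v in o.items(): print(k,np.round(v,4))
for n in("scene","top"):
    im,d=cams.camera(n); ci=cams.camera_info(n); print(n,ci["intrinsics"],np.round(ci["T"],4).tolist(),{k:v for k,v in ci.items() if k not in("intrinsics","T")})
    cv2.imwrite(f"pics/{n}0.png",im); np.savez(f"{n}0.npz",im=im,d=d,K=ci["intrinsics"],T=ci["T"])
E
```

```text
pics
clock 0.0
joint_pos [-1.127   0.2414  0.0037  1.3352  0.      1.5708]
joint_vel [-0.0002 -0.     -0.0009  0.0007 -0.0006 -0.0005]
tau [ 1.10000e-03 -3.72323e+01  2.52405e+01  1.70000e-02  1.00000e-04
 -0.00000e+00]
eef_pos [ 0.2144 -0.451   0.2304]
tool_rot [ 9.755e-01  2.201e-01 -2.000e-04 -1.000e-03]
ft_force [ 0.2674 -0.3409 -0.3334]
ft_torque [ 0.0203 -0.0319 -0.0346]
grip_width 0.0855
scene [[506.34049579   0.         274.5549909 ]
 [  0.         506.34049579 198.32298125]
 [  0.           0.           1.        ]] [[-0.0414, -0.8251, 0.5635, 1.3515], [0.9991, -0.0347, 0.0225, 0.033], [0.001, 0.5639, 0.8258, 1.2557], [0.0, 0.0, 0.0, 1.0]] {}
top [[492.64519729   0.         277.35785174]
 [  0.         492.64519729 202.60181692]
 [  0.           0.           1.        ]] [[0.0052, 0.983, -0.1835, 0.3507], [-1.0, 0.0058, 0.0032, -0.0116], [0.0042, 0.1834, 0.983, 1.317], [0.0, 0.0, 0.0, 1.0]] {}
```

View pics/scene0.png

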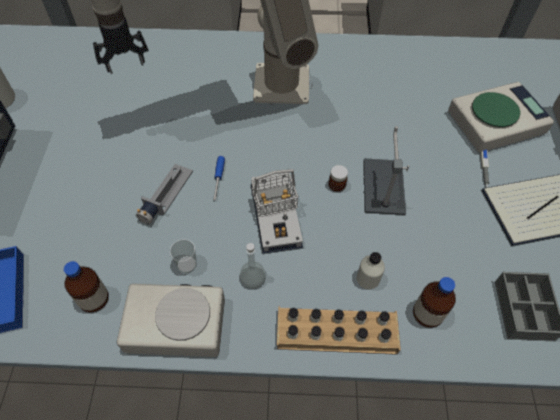

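View pics/top0.png

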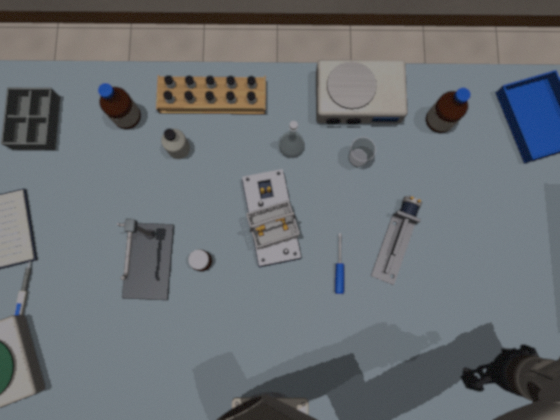

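The top view shows the base with basket at about (272,217), the bracket at (398,240) with its pump head up at (410,207), the stand at (148,260), the jar at (200,260), the driver at (340,265) and the flask at (291,142). I'll zoom in next.

```bash
cat > h.py <<'E'
import numpy as np,cv2
from scipy.spatial.transform import Rotation as R
def load(n,s=0):
    z=np.load(f"{n}{s}.npz"); return z["im"],z["d"],z["K"],z["T"]
def snap(n,s):
    from workcell import cams
    im,d=cams.camera(n); ci=cams.camera_info(n); np.savez(f"{n}{s}.npz",im=im,d=d,K=ci["intrinsics"],T=ci["T"]); return im,d,ci["intrinsics"],ci["T"]
def ray(K,T,u,v):
    c=np.array([(u-K[0,2])/K[0,0],-(v-K[1,2])/K[1,1],-1.]); return T[:3,3],T[:3,:3]@c
def plane(K,T,u,v,z):
    o,r=ray(K,T,u,v); return o+r*(z-o[2])/r[2]
def proj(K,T,p):
    q=T[:3,:3].T@(np.asarray(p,float)-T[:3,3]); return K[0,0]*q[0]/-q[2]+K[0,2],K[1,1]*q[1]/q[2]+K[1,2]
def cloud(d,K,T):
    v,u=np.mgrid[:d.shape[0],:d.shape[1]]
    c=np.stack([(u-K[0,2])/K[0,0]*d,-(v-K[1,2])/K[1,1]*d,-d],-1)
    return c@T[:3,:3].T+T[:3,3]
def tri(c1,p1,c2,p2):
    o1,r1=ray(*c1,*p1);o2,r2=ray(*c2,*p2)
    A=np.stack([r1,-r2],1);s=np.linalg.lstsq(A,o2-o1,rcond=None)[0]
    a=o1+s[0]*r1;b=o2+s[1]*r2; return (a+b)/2,np.linalg.norm(a-b)
def crop(im,u0,v0,w,h,f,name):
    c=cv2.resize(im[v0:v0+h,u0:u0+w],None,fx=f,fy=f,interpolation=cv2.INTER_CUBIC)
    for i in range(0,w,10):
        cv2.putText(c,str(u0+i),(i*f,8),0,.3,(0,0,255),1); cv2.line(c,(i*f,10),(i*f,14),(0,0,255),1)
    for i in range(0,h,10):
        cv2.putText(c,str(v0+i),(0,i*f+4),0,.3,(0,0,255),1)
    cv2.imwrite(name,c)
E
python3 - <<'E'
from h import *
im,d,K,T=load("top")
crop(im,230,160,80,110,5,"pics/t_base.png")
crop(im,360,185,75,105,5,"pics/t_br.png")
crop(im,110,205,75,105,5,"pics/t_st.png")
P=cloud(d,K,T)
print((d==0).mean(), np.median(P[150:300,310:330,2]))
im,d,K,T=load("scene")
crop(im,240,160,80,100,6,"pics/s_base.png")
crop(im,130,160,70,70,8,"pics/s_br.png")
crop(im,350,120,70,100,6,"pics/s_st.png")
P=cloud(d,K,T)
print((d==0).mean(), np.median(P[100:130,350:380,2]))
E
```

```text
0.004034863945578232 -0.00010669813422037322
0.004187925170068027 0.00035087458873073185
```

View pics/t_base.png

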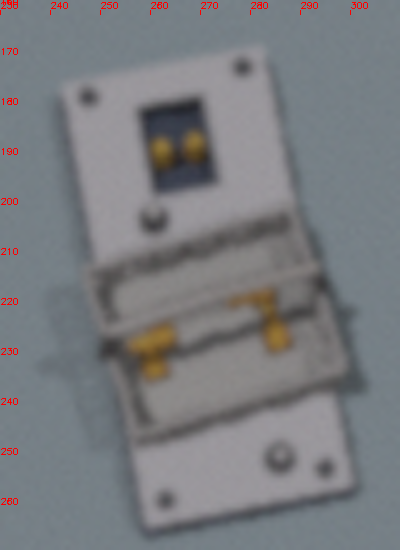

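View pics/t_br.png

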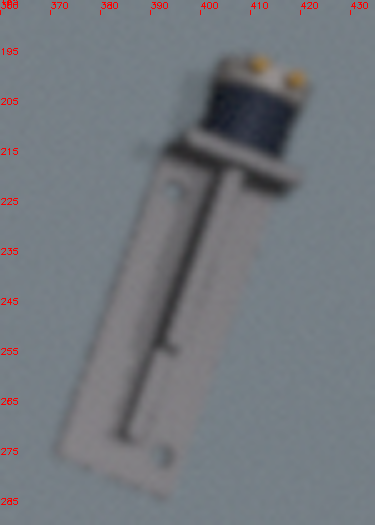

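View pics/t_st.png

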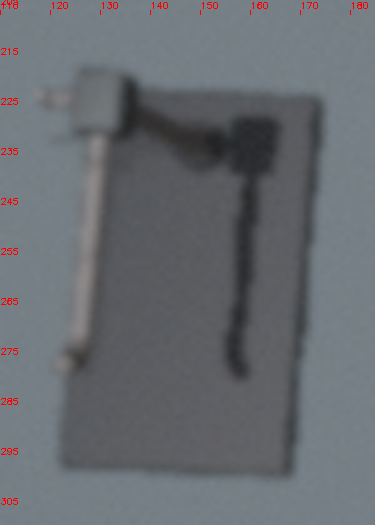

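View pics/s_base.png

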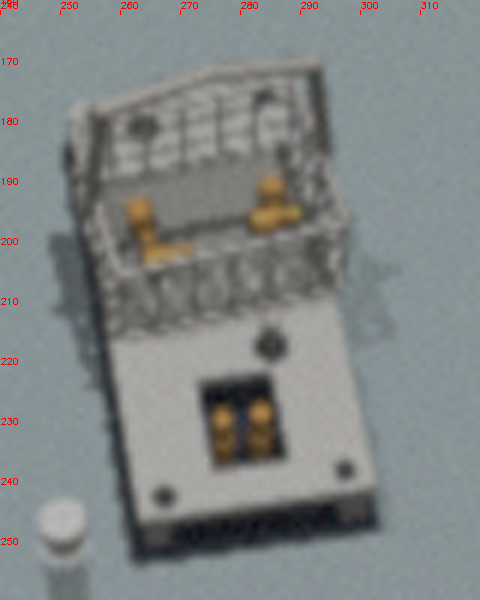

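View pics/s_br.png

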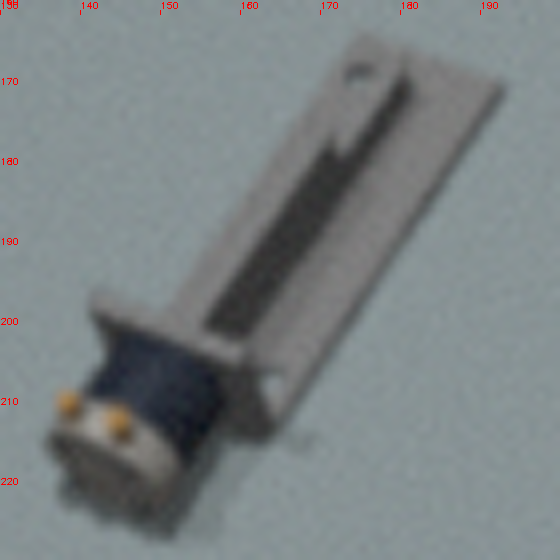

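View pics/s_st.png

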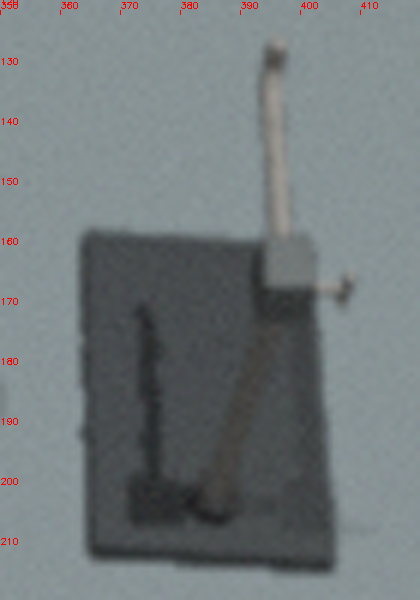

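```bash
python3 - <<'E'
from h import *
def rect(pts):
    r=cv2.minAreaRect((pts[:,:2]*1000).astype(np.float32)); return np.round(r[0],1),np.round(r[1],1),round(r[2],2)
for n,reg in(("top",dict(base=(230,310,160,275),br=(360,430,190,290),st=(112,180,210,305))),("scene",dict(base=(240,320,160,260),br=(130,200,160,230),st=(350,420,115,220)))):
    im,d,K,T=load(n); P=cloud(d,K,T)
    for k,(a,b,c,e) in reg.items():
        Q=P[c:e,a:b].reshape(-1,3)
        z=Q[:,2]
        print(n,k,"hist",np.histogram(z,bins=np.arange(-.005,.24,.01))[0])
        if k=="base":
            S=Q[(z>.033)&(z<.045)]; print(" deck",rect(S))
            S=Q[(z>.155)&(z<.18)]; print(" bail n",len(S), np.round(S[np.argsort(S[:,1])]*1000,0)[::6].tolist())
        if k=="st":
            S=Q[(z>.008)&(z<.02)]; print(" foot",rect(S))
            S=Q[(z>.183)]; print(" arm", len(S),np.round(S[np.argsort(S[:,0])]*1000,0)[::12].tolist())
        if k=="br":
            S=Q[(z>.003)&(z<.012)]; print(" plate",rect(S))
            S=Q[(z>.02)&(z<.5)]; print(" web",len(S),rect(S))
E
```

```text
top base hist [4851  447    7   79 2441  529  175   19   35  111  147    6    6    2
    6    4   19  119   15    0    0    0    0    0]
 deck (array([5.537e+02, 5.000e-01]), array([241.8, 114.3]), 12.51)
 bail n 153 [[541.0, -55.0, 161.0], [543.0, -50.0, 166.0], [544.0, -46.0, 163.0], [540.0, -43.0, 170.0], [533.0, -38.0, 167.0], [533.0, -34.0, 169.0], [533.0, -31.0, 170.0], [533.0, -26.0, 170.0], [530.0, -22.0, 172.0], [535.0, -19.0, 173.0], [532.0, -15.0, 172.0], [526.0, -10.0, 179.0], [527.0, -5.0, 176.0], [529.0, -3.0, 176.0], [520.0, 2.0, 171.0], [522.0, 6.0, 175.0], [525.0, 9.0, 171.0], [520.0, 13.0, 173.0], [518.0, 18.0, 174.0], [516.0, 21.0, 167.0], [514.0, 25.0, 168.0], [518.0, 30.0, 170.0], [511.0, 35.0, 168.0], [514.0, 37.0, 165.0], [510.0, 42.0, 163.0], [509.0, 47.0, 164.0]]
top br hist [5041  956   73  115  156  315  127   11    0    0    0    0    0    0
    0    0    0    0    0    0    0    0    0    0]
 plate (array([ 500.2, -331.4]), array([188.2, 271.2]), 88.45)
 web 771 (array([ 509.7, -331. ]), array([ 64. , 206.9]), 59.69)
top st hist [2667 2769  436    7    7 
[... 2274 characters left out ...]
   8    9   10   12    7
   10   12   10    2   25  102  129   24    3    0]
 foot (array([363.3, 340.8]), array([204.9, 369.9]), 82.25)
 arm 285 [[380.0, 334.0, 209.0], [391.0, 331.0, 217.0], [394.0, 328.0, 216.0], [402.0, 332.0, 196.0], [411.0, 326.0, 194.0], [426.0, 325.0, 190.0], [439.0, 323.0, 196.0], [449.0, 327.0, 196.0], [459.0, 324.0, 195.0], [472.0, 325.0, 194.0], [483.0, 327.0, 195.0], [496.0, 314.0, 189.0], [500.0, 331.0, 204.0], [504.0, 318.0, 204.0], [508.0, 313.0, 200.0], [510.0, 353.0, 197.0], [512.0, 322.0, 205.0], [515.0, 312.0, 187.0], [517.0, 314.0, 189.0], [518.0, 336.0, 197.0], [520.0, 329.0, 195.0], [521.0, 320.0, 200.0], [1351.0, 33.0, 1256.0], [1351.0, 33.0, 1256.0]]
```

```bash
python3 - <<'E'
from h import *
im,d,K,T=load("top")
def cc(im,u,v,r=10,f=20):
    c=cv2.resize(im[v-r:v+r,u-r:u+r],None,fx=f,fy=f,interpolation=cv2.INTER_CUBIC); c=cv2.normalize(c,None,0,255,cv2.NORM_MINMAX)
    for i in range(0,2*r,2):
        cv2.putText(c,str(u-r+i),(i*f+f//2-8,8),0,.3,(0,0,255),1); cv2.line(c,(i*f+f//2,10),(i*f+f//2,16),(0,0,255),1)
        cv2.putText(c,str(v-r+i),(0,i*f+f//2+4),0,.3,(0,0,255),1)
    return c
a=np.hstack([cc(im,286,251,8,16),cc(im,261,203,8,16),cc(im,265,188,8,16)])
b=np.hstack([cc(im,395,223,8,16),cc(im,393,276,8,16),cc(im,125,277,8,16)])
cv2.imwrite("pics/pins.png",np.vstack([a,b]))
im,d,K,T=load("scene")
a=np.hstack([cc(im,285,217,8,16),cc(im,174,168,8,16),cc(im,164,208,8,16)])
b=np.hstack([cc(im,279,230,8,16),cc(im,284,178,8,16),cc(im,264,181,8,16)])
cv2.imwrite("pics/pins_s.png",np.vstack([a,b]))
E
```

```text
(no output)
```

View pics/pins.png

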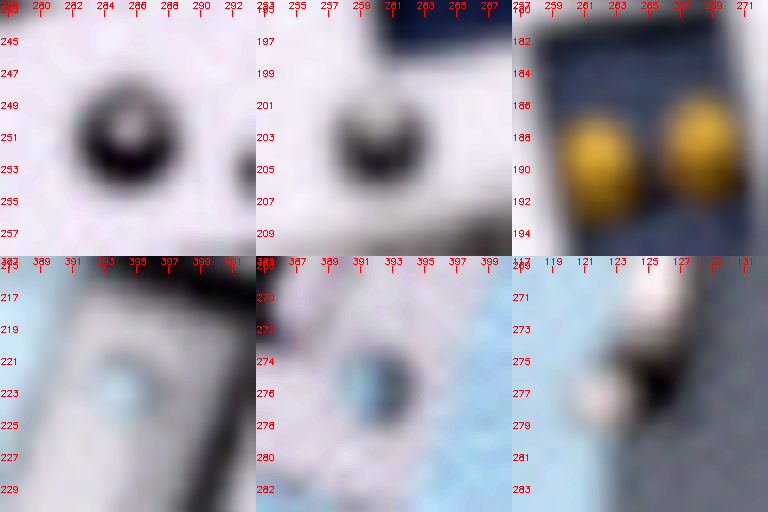

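View pics/pins_s.png

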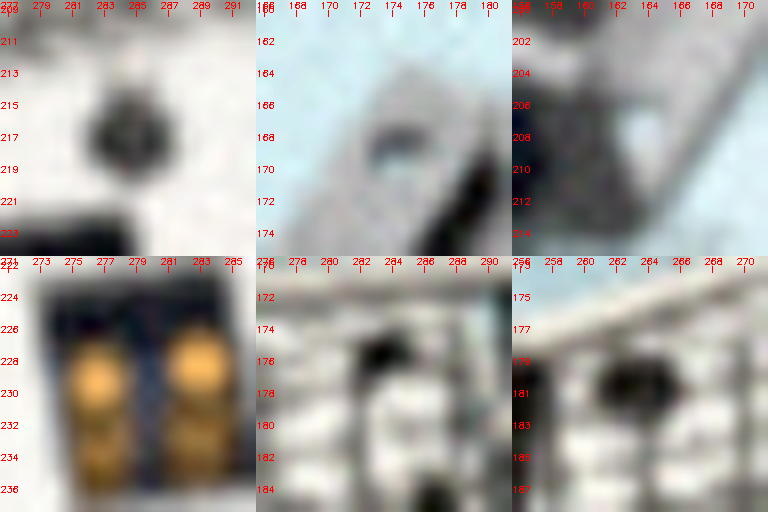

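```bash
cat > m1.py <<'E'
from h import *
im,d,K,T=load("top");ims,ds,Ks,Ts=load("scene")
def yaw(v): return np.degrees(np.arctan2(v[1],v[0]))
ref=yaw((136,40))
def base(n,f,z,K,T,lab):
    a=plane(K,T,*n,z);b=plane(K,T,*f,z);print(lab,"near",np.round(a*1e3,1),"far",np.round(b*1e3,1),"dist",np.linalg.norm(b-a)*1e3,"(141.8) mid",np.round((a+b)/2*1e3,1),"yaw",yaw(b-a)-ref)
base((285.6,250.2),(260.2,200.8),.065,K,T,"pins tips")
base((285.6,251.2),(260.4,203),.040,K,T,"pins discs")
base((392.4,276.1),(394.5,222.8),.005,K,T,"br holes top")
base((174.0,168.4),(163.6,207.9),.004,Ks,Ts,"br holes scene")
print("far pin disc scene",plane(Ks,Ts,284.5,217,.04), "tip", plane(Ks,Ts,284.7,216,.065))
# deck edges
def quad(im,reg,z,K,T,lab,thr):
    a,b,c,e=reg; s=im[c:e,a:b].astype(int)
    m=thr(s).astype(np.uint8); m=cv2.morphologyEx(m,cv2.MORPH_CLOSE,np.ones((3,3)))
    cs,_=cv2.findContours(m,cv2.RETR_EXTERNAL,cv2.CHAIN_APPROX_NONE); q=max(cs,key=cv2.contourArea)[:,0]+[a,b and c]
    W=np.array([plane(K,T,*p,z) for p in q]); r=cv2.minAreaRect((W[:,:2]*1e3).astype(np.float32)); print(lab,np.round(r[0],1),np.round(r[1],1),r[2]); return m
m=quad(im,(230,310,160,275),.04,K,T,"deck top",lambda s:s.min(2)>140)
cv2.imwrite("pics/m.png",cv2.resize(m*255,None,fx=4,fy=4))
E
python3 m1.py; python3 -c "
import cv2;im=cv2.imread('pics/top0.png');print(im[185:188,240:262].tolist()[0],im[255,380:395].tolist())"
```

```text
pins tips near [461.5 -37.3  65. ] far [588.8  28.7  65. ] dist 143.3949092780491 (141.8) mid [525.2  -4.3  65. ] yaw 11.001569922538831
pins discs near [461.1 -37.8  40. ] far [587.7  28.9  40. ] dist 143.04919909363144 (141.8) mid [524.4  -4.5  40. ] yaw 11.402203244006774
br holes top near [ 400.1 -320.5    5. ] far [ 542.1 -331.5    5. ] dist 142.45614336096577 (141.8) mid [ 471.1 -326.     5. ] yaw -20.82318280605829
br holes scene near [ 397.8 -319.1    4. ] far [ 545.5 -327.2    4. ] dist 147.95147114696115 (141.8) mid [ 471.6 -323.2    4. ] yaw -19.537380445102823
far pin disc scene [0.58493606 0.03067634 0.04      ] tip [0.59739236 0.03118051 0.065     ]
deck top [623.6  15.3] [ 95.4 106.6] 12.024907112121582
[[122, 116, 108], [115, 108, 101], [110, 102, 98], [118, 112, 112], [142, 138, 140], [155, 150, 152], [158, 152, 156], [157, 152, 155], [157, 153, 155], [156, 151, 154], [158, 153, 156], [155, 151, 154], [156, 150, 153], [156, 151, 154], [155, 151, 153], [156, 151, 153], [152, 148, 150], [135, 129, 131], [98, 92, 92], [68, 59, 57], [73, 60, 54], [74, 61, 57]] [[129, 125, 128], [131, 129, 130], [132, 130, 131], [131, 129, 130], [131, 127, 129], [127, 125, 126], [121, 118, 119], [112, 108, 110], [100, 99, 99], [89, 87, 88], [86, 83, 84], [101, 98, 100], [105, 104, 103], [98, 96, 96], [95, 92, 94]]
```

View pics/m.png

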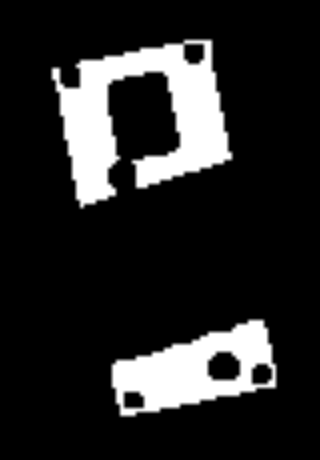

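```bash
cat > m2.py <<'E'
from h import *
im,d,K,T=load("top");ims,ds,Ks,Ts=load("scene")
def rect(im,reg,z,K,T,lab,thr,minA=60):
    a,b,c,e=reg; s=cv2.resize(im[c:e,a:b],None,fx=4,fy=4,interpolation=cv2.INTER_LINEAR).astype(int)
    m=thr(s).astype(np.uint8); m=cv2.morphologyEx(m,cv2.MORPH_OPEN,np.ones((5,5)))
    cs,_=cv2.findContours(m,cv2.RETR_EXTERNAL,cv2.CHAIN_APPROX_NONE)
    q=np.vstack([x[:,0] for x in cs if cv2.contourArea(x)>minA*16])
    q=(q+.5)/4-.5+[a,c]
    W=np.array([plane(K,T,*p,z) for p in q]); r=cv2.minAreaRect((W[:,:2]*1e3).astype(np.float32)); print(lab,np.round(r[0],1),np.round(r[1],1),round(r[2],2));cv2.imwrite(f"pics/m_{lab}.png",m*255)
    return r
rect(im,(230,310,160,275),.04,K,T,"decktop",lambda s:s[...,1]>134)
rect(im,(365,425,215,290),.006,K,T,"plate",lambda s:(s[...,2]-s[...,0]>-8)&(s[...,1]>75))
rect(im,(112,185,212,310),.012,K,T,"foot",lambda s:(s[...,1]<94))
rect(ims,(355,415,155,222),.012,Ks,Ts,"foot_s",lambda s:(s[...,1]<105))
rect(ims,(250,310,200,250),.04,Ks,Ts,"deck_s",lambda s:(s[...,1]>158))
E
python3 m2.py
python3 - <<'E'
import cv2
im=cv2.imread('pics/scene0.png');print(im[190,350:420,1].tolist(),im[236,250:310,1].tolist())
im=cv2.imread('pics/top0.png');print(im[250,110:185,1].tolist())
a=[cv2.resize(cv2.imread(f'pics/m_{l}.png'),(250,300)) for l in('decktop','plate','foot')]
cv2.imwrite('pics/mm.png',cv2.hconcat(a))
E
```

```text
decktop [555.2   1.4] [240.4 110.7] 11.71
plate [ 473.6 -324.7] [ 65.3 181.8] 68.66
foot [440.3 323.1] [123.  205.5] 87.38
foot_s [442.4 326.2] [123.1 207.2] 87.79
deck_s [620.6  18.3] [ 97. 107.] 12.28
[141, 149, 150, 146, 149, 146, 151, 145, 147, 146, 146, 147, 149, 127, 81, 76, 74, 74, 75, 75, 77, 76, 74, 74, 54, 45, 56, 70, 75, 78, 82, 76, 75, 78, 71, 76, 77, 73, 64, 69, 69, 74, 74, 77, 77, 76, 76, 77, 77, 73, 64, 72, 65, 80, 108, 139, 145, 147, 145, 148, 148, 146, 145, 147, 148, 148, 143, 148, 149, 144] [146, 148, 144, 146, 149, 146, 148, 138, 107, 68, 62, 116, 160, 169, 169, 166, 169, 166, 169, 167, 167, 166, 168, 165, 158, 100, 62, 60, 59, 58, 47, 59, 69, 83, 79, 86, 90, 113, 149, 164, 164, 168, 168, 164, 166, 161, 147, 137, 148, 164, 168, 156, 140, 145, 148, 149, 147, 145, 149, 149]
[127, 127, 128, 129, 127, 127, 128, 128, 127, 127, 127, 128, 127, 126, 127, 126, 129, 134, 132, 109, 84, 80, 87, 87, 89, 89, 91, 90, 90, 89, 88, 92, 93, 89, 93, 91, 91, 92, 91, 93, 91, 91, 93, 91, 92, 90, 79, 62, 49, 50, 63, 80, 88, 93, 92, 94, 94, 93, 95, 91, 80, 73, 91, 115, 126, 126, 126, 128, 129, 127, 127, 128, 126, 129, 127]
```

View pics/mm.png

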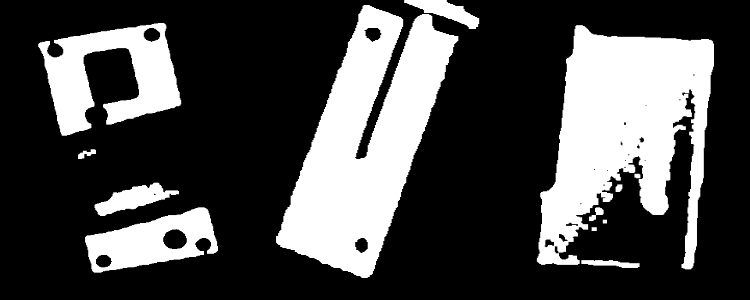

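```bash
cat > m3.py <<'E'
from h import *
im,d,K,T=load("top");ims,ds,Ks,Ts=load("scene")
print("nadir",plane(K,T,277,202,0))
# arm centreline: ridge fit, sub-pixel by weighted centroid of brightness above the two-sided background
def ridge(im,rows,c0,w,bgf):
    g=im[...,1].astype(float); out=[]
    for v in rows:
        c=c0(v); us=np.arange(int(c-w),int(c+w+1)); s=g[v,us]; out.append((us[np.argmax(s)],s.max().round(),s.round().tolist()))
    return out
for v,r in zip((240,255,265),ridge(im,(240,255,265),lambda v:129.5-(v-232)*4/38,6,None)): print(v,r)
for v,r in zip((135,145,155),ridge(ims,(135,145,155),lambda v:395,6,None)): print(v,r)
# bail
for u in (260,270,280,288): print(u, im[int(226.6-(u-250.6)*12.6/43.4)-5:int(226.6-(u-250.6)*12.6/43.4)+7,u,1].tolist(), int(226.6-(u-250.6)*12.6/43.4)-5)
for u in (260,268,278,286): print('s',u, ims[165:185,u,1].tolist())
E
python3 m3.py
```

```text
nadir [ 0.59814847 -0.01496713  0.        ]
240 (np.int64(128), np.float64(134.0), [127.0, 127.0, 128.0, 126.0, 127.0, 129.0, 134.0, 128.0, 106.0, 85.0, 79.0, 83.0, 87.0])
255 (np.int64(127), np.float64(130.0), [127.0, 127.0, 126.0, 125.0, 122.0, 127.0, 130.0, 113.0, 93.0, 80.0, 84.0, 87.0, 91.0])
265 (np.int64(126), np.float64(133.0), [127.0, 127.0, 126.0, 125.0, 122.0, 130.0, 133.0, 119.0, 95.0, 82.0, 84.0, 88.0, 90.0])
135 (np.int64(401), np.float64(152.0), [148.0, 147.0, 147.0, 139.0, 115.0, 130.0, 151.0, 149.0, 145.0, 143.0, 148.0, 147.0, 152.0])
145 (np.int64(396), np.float64(150.0), [146.0, 149.0, 145.0, 147.0, 141.0, 123.0, 137.0, 150.0, 139.0, 147.0, 145.0, 147.0, 147.0])
155 (np.int64(389), np.float64(151.0), [151.0, 148.0, 144.0, 147.0, 140.0, 120.0, 122.0, 144.0, 149.0, 133.0, 140.0, 147.0, 149.0])
260 [135, 134, 129, 126, 128, 127, 114, 101, 105, 112, 110, 96] 218
270 [133, 131, 126, 126, 129, 122, 112, 115, 125, 132, 134, 124] 215
280 [131, 125, 125, 126, 120, 105, 94, 94, 106, 119, 118, 99] 213
288 [110, 111, 115, 119, 125, 118, 113, 116, 118, 115, 108, 91] 210
s 260 [149, 149, 149, 147, 150, 148, 149, 147, 147, 146, 152, 156, 141, 118, 137, 134, 138, 128, 133, 159]
s 268 [148, 147, 147, 147, 148, 149, 148, 147, 150, 147, 119, 136, 149, 145, 150, 141, 139, 156, 157, 140]
s 278 [149, 147, 146, 147, 144, 143, 149, 125, 122, 139, 151, 137, 148, 131, 136, 158, 153, 140, 157, 150]
s 286 [147, 147, 150, 143, 142, 146, 130, 122, 150, 141, 136, 117, 131, 158, 157, 138, 142, 149, 125, 97]
```

```bash
cat > m4.py <<'E'
from h import *
for n in("top","scene"):
    im,d,K,T=load(n);P=cloud(d,K,T).reshape(-1,3);g=im.astype(float);rb=(g[...,2]-g[...,0])
    Q=P[(P[:,2]>.155)&(P[:,2]<.182)&(abs(P[:,1])<.06)&(P[:,0]>.48)&(P[:,0]<.58)]
    f=np.polyfit(Q[:,1],Q[:,0],1); print(n,"bail depth: x at y=0",f[1]*1e3,"yaw",np.degrees(-np.arctan(f[0])),len(Q),"y range",Q[:,1].min(),Q[:,1].max(),"x std",np.std(Q[:,0]-np.polyval(f,Q[:,1])))
    Q=P[(P[:,2]>.183)&(P[:,2]<.205)&(abs(P[:,1]-.325)<.015)&(P[:,0]>.40)&(P[:,0]<.485)]
    f=np.polyfit(Q[:,0],Q[:,1],1); print(n,"arm depth: y at x=.437",np.polyval(f,.437)*1e3,"yaw",np.degrees(np.arctan(f[0])),len(Q))
    rows,c0=((range(236,269),lambda v:129.5-(v-232)*4/38) if n=="top" else (range(134,157),lambda v:394.3+(v-134)*2.6/23))
    L=[]
    for v in rows:
        us=np.arange(int(c0(v)-4),int(c0(v)+6));s=rb[v,us]
        bg=-18 if n=="top" else -10
        w=np.clip(s-np.linspace(np.median(rb[v,us[0]-8:us[0]]),np.median(rb[v,us[-1]+1:us[-1]+6]),len(us)),3,None)-3
        if v%11==0: print(v,us[0],s.tolist())
        L.append(plane(K,T,(w*us).sum()/w.sum(),v,.192))
    L=np.array(L);f=np.polyfit(L[:,0],L[:,1],1);print(n,"arm colour y at .437",np.polyval(f,.437)*1e3,"yaw",np.degrees(np.arctan(f[0])),"std",np.std(L[:,1]-np.polyval(f,L[:,0])))
im,d,K,T=load("top");ims,ds,Ks,Ts=load("scene")
print("tip top",plane(K,T,122.8,277.3,.213),"boss corners etc top", [plane(K,T,a,b,.203).round(4).tolist() for a,b in((126,219),(136,219),(125,231),(135,231))])
print("tip scene",plane(Ks,Ts,395.3,128.5,.213)); print("tri tip",tri((K,T),(122.8,277.3),(Ks,Ts),(395.3,128.5)))
E
python3 m4.py
```

```text
top bail depth: x at y=0 524.5005855254938 yaw 17.70610826207645 153 y range -0.055108905569855204 0.04683054431077845 x std 0.0024029452012666714
top arm depth: y at x=.437 324.51771844104235 yaw -2.2921605003564576 172
242 124 [-15.0, -14.0, -7.0, -1.0, 2.0, 5.0, 3.0, 0.0, -4.0, -6.0]
253 123 [-15.0, -13.0, -8.0, -1.0, 1.0, 3.0, 3.0, -1.0, -5.0, -4.0]
264 122 [-15.0, -13.0, -6.0, -1.0, 1.0, 2.0, 2.0, -2.0, -4.0, -5.0]
top arm colour y at .437 325.27188474929505 yaw -1.9463274855268446 std 0.00022972618183702642
scene bail depth: x at y=0 528.3176082726756 yaw 17.938576391363803 127 y range -0.05196268005007375 0.049609402214362365 x std 0.002744083488312491
scene arm depth: y at x=.437 326.9845743775123 yaw -1.838974216520462 87
143 391 [-12.0, -14.0, -9.0, 1.0, 5.0, 7.0, -3.0, -13.0, -13.0, -15.0]
154 392 [-15.0, -12.0, -7.0, 5.0, 8.0, 8.0, -4.0, -12.0, -14.0, -15.0]
scene arm colour y at .437 327.85106983125695 yaw -2.2614541115162554 std 0.00019096120391616945
tip top [0.38646777 0.32606519 0.213     ] boss corners etc top [[0.5185, 0.3301, 0.203], [0.5186, 0.3073, 0.203], [0.4909, 0.3307, 0.203], [0.491, 0.308, 0.203]]
tip scene [0.3934723  0.32712144 0.213     ]
tri tip (array([0.38670467, 0.32879952, 0.20550024]), np.float64(0.0008422129513711774))
```

```bash
python3 - <<'E'
from h import *
im,d,K,T=load("top");ims,ds,Ks,Ts=load("scene")
for l,a,b,k,t in(("top",(250.6,226.6),(294,214),K,T),("sc",(252.5,177.5),(293.3,170.8),Ks,Ts)):
    p=plane(k,t,*a,.162);q=plane(k,t,*b,.162);print(l,p.round(4),q.round(4),(p+q)/2,np.linalg.norm(p-q))
for n,(a,b) in dict(near=(286,251)).items(): pass
for n,p,z in(("jar",(200,258),.07),("flask",(293,127),.176),("beaker",(361,152),.085),("bottle",(171,135),.13)): print(n,plane(K,T,*p,z).round(3))
# where should bail corners appear
c=np.array([.526,-.003]);y=np.radians(17.8);ey=np.array([-np.sin(y),np.cos(y)])
for s in(-50,0,50):
    p=[*(c+ey*s/1e3),.04+(.132 if s==0 else .122)];print(s,proj(K,T,p),proj(Ks,Ts,p))
x=np.radians(-21);
E
```

```text
top [0.5082 0.0475 0.162 ] [ 0.539  -0.0551  0.162 ] [ 0.52357339 -0.00378714  0.162     ] 0.10710588795184854
sc [ 0.54   -0.0589  0.162 ] [0.5127 0.0503 0.162 ] [ 0.52633092 -0.00431743  0.162     ] 0.11259402453735401
jar [0.44  0.179 0.07 ]
flask [ 0.75  -0.052  0.176]
beaker [ 0.716 -0.232  0.085]
bottle [0.743 0.253 0.13 ]
-50 (np.float64(292.11440603260786), np.float64(213.019674758901)) (np.float64(255.5592012133547), np.float64(177.9933344320885))
0 (np.float64(272.0034038760915), np.float64(218.62954882358468)) (np.float64(273.4854918869064), np.float64(171.80758460737002))
50 (np.float64(251.84472881608883), np.float64(225.54941141543364)) (np.float64(291.22103771452873), np.float64(170.1556443431996))
```

```bash
cat > go.py <<'E'
import sys
from h import *
from workcell import monitor
o=monitor.get_obs(); t=np.array([float(a) for a in sys.argv[1:4]])/1e3
r=R.from_quat(o["tool_rot"]);M=r.as_matrix();p=np.array(o["eef_pos"])
yw=np.degrees(np.arctan2(M[1,0],M[0,0]))
print("clock",round(o["clock"],2),"pos",(p*1e3).round(1),"toolx yaw",yw.round(2),"tilt",np.degrees(np.arccos(-M[2,2])).round(2),"F",np.round(o["ft_force"],1),"w",round(o["grip_width"]*1e3,1),"q",np.round(o["joint_pos"],2))
print("delta tool axes (m):",(M.T@(t-p)).round(4))
if len(sys.argv)>4:
    dy=float(sys.argv[4])-yw; dy=(dy+180)%360-180; print("turn units total",round(-np.radians(dy)/.1,2))
    a=np.radians(float(sys.argv[4])); N=np.array([[np.cos(a),np.sin(a),0],[np.sin(a),-np.cos(a),0],[0,0,-1]]); print("delta in target-yaw axes:",(N.T@(t-p)).round(4))
E
python3 go.py 534 -31 225 107.8
```

```text
clock 0.1 pos [ 214.4 -451.   230.5] toolx yaw 25.43 tilt 0.11 F [ 0.1 -0.  -0.4] w 85.5 q [-1.13  0.24  0.    1.34 -0.    1.57]
delta tool axes (m): [ 0.469  -0.2421  0.006 ]
turn units total -14.38
delta in target-yaw axes: [0.3022 0.4327 0.0055]
```

Call:
send_rows(
  moves=[
    [0.0126,-0.0071,0,0],
    [0.0261,-0.0134,0,0],
    [0.0261,-0.0134,0,0],
    [0.0261,-0.0134,0,0],
    [0.0261,-0.0134,0,0],
    [0.0261,-0.0134,0,0],
    [0.0261,-0.0134,0,0],
    [0.0261,-0.0134,0,0],
    [0.0261,-0.0134,0,0],
    [0.0261,-0.0134,0,0],
    [0.0261,-0.0134,0,0],
    [0.0261,-0.0134,0,0],
    [0.0261,-0.0134,0,0],
    [0.0261,-0.0134,0,0],
    [0.0261,-0.0134,0,0],
    [0.0261,-0.0134,0,0],
    [0.0261,-0.0134,0,0],
    [0.0261,-0.0134,0,0],
    [0.0126,-0.0071,0.006,0],
  ],
  claw=1,
)

```text
clock: 2.0
eef_pos: [0.5354, -0.0291, 0.2255]
tool_rot: [0.975, 0.221, 0.001, -0.0]
ft_force: [-0.2, -0.3, 0.4]
grip_width: 0.0857
```

Call:
send_rows(
  moves=[
    [0,0,0,-0.7],
    [0,0,0,-0.95],
    [0,0,0,-0.95],
    [0,0,0,-0.95],
    [0,0,0,-0.95],
    [0,0,0,-0.95],
    [0,0,0,-0.95],
    [0,0,0,-0.95],
    [0,0,0,-0.95],
    [0,0,0,-0.95],
    [0,0,0,-0.95],
    [0,0,0,-0.95],
    [0,0,0,-0.95],
    [0,0,0,-0.95],
    [0,0,0,-0.95],
    [0,0,0,-0.38],
    [0,0,0,0],
    [0,0,0,0],
  ],
)

```text
clock: 3.8
eef_pos: [0.5337, -0.0316, 0.2249]
tool_rot: [0.589, 0.808, -0.0, -0.0]
ft_force: [0.8, 0.0, 0.1]
grip_width: 0.0852
```

```bash
python3 go.py 534 -31 147 107.8; python3 - <<'E'
from h import *
for n in("top","scene"):
    im,d,K,T=snap(n,1); 
    if n=="top": crop(im,215,150,120,120,5,"pics/t1.png")
    else: crop(im,220,110,120,120,5,"pics/s1.png")
E
```

```text
clock 3.8 pos [533.7 -31.6 224.9] toolx yaw 107.76 tilt 0.05 F [0.8 0.  0.1] w 85.2 q [-0.06  0.31  0.09  1.34 -0.    1.2 ]
delta tool axes (m): [0.0005 0.0006 0.0779]
turn units total -0.01
delta in target-yaw axes: [0.0005 0.0005 0.0779]
```

View pics/t1.png

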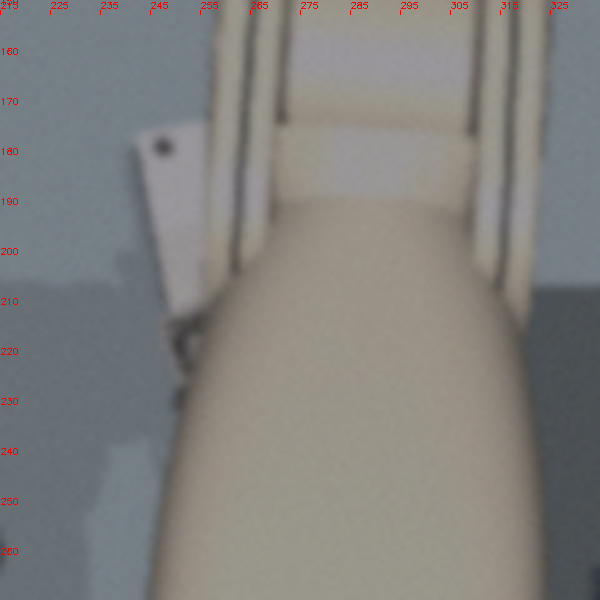

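View pics/s1.png

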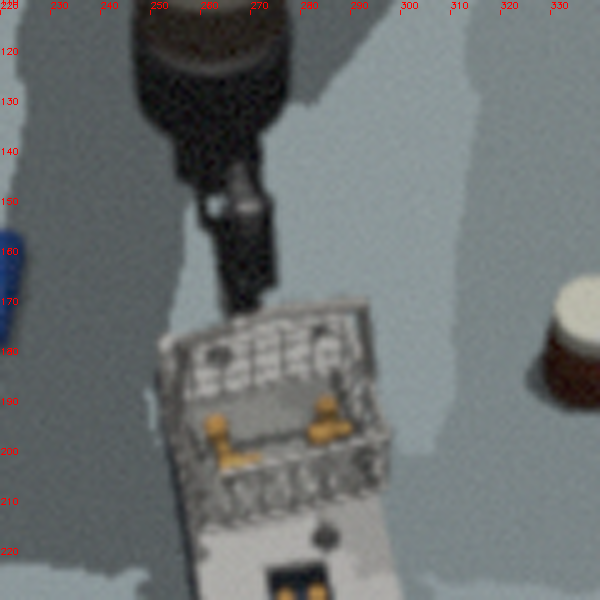

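```bash
python3 - <<'E'
from h import *
ims,ds,Ks,Ts=load("scene",1)
a=np.radians(17.8);e=np.array([np.cos(a),np.sin(a),0]);f=np.array([-np.sin(a),np.cos(a),0])
p=np.array([.5337,-.0316,.2249])
for s in(.0427,.057):
  for w in(-.011,0,.011):
    for dz in(.0,.013): print(s,w,dz,np.round(proj(Ks,Ts,p+e*s+f*w+[0,0,dz]),1))
crop(ims,250,140,40,40,15,"pics/s1f.png")
P=cloud(ds,Ks,Ts); 
for v in range(150,178,3): print(v,[ (P[v,u]*1e3).round().tolist() for u in (264,268,272)])
E
```

```text
0.0427 -0.011 0.0 [262.4 175. ]
0.0427 -0.011 0.013 [262.3 171.9]
0.0427 0 0.0 [266.6 174.1]
0.0427 0 0.013 [266.5 171. ]
0.0427 0.011 0.0 [270.7 173.2]
0.0427 0.011 0.013 [270.7 170.1]
0.057 -0.011 0.0 [263.8 179.4]
0.057 -0.011 0.013 [263.7 176.3]
0.057 0 0.0 [268.  178.4]
0.057 0 0.013 [268.  175.4]
0.057 0.011 0.0 [272.2 177.5]
0.057 0.011 0.013 [272.2 174.4]
150 [[309.0, -43.0, 1.0], [592.0, -13.0, 341.0], [593.0, -3.0, 344.0]]
153 [[599.0, -22.0, 339.0], [596.0, -13.0, 336.0], [597.0, -3.0, 338.0]]
156 [[597.0, -22.0, 325.0], [604.0, -12.0, 334.0], [598.0, -3.0, 328.0]]
159 [[595.0, -23.0, 311.0], [602.0, -13.0, 321.0], [598.0, -3.0, 316.0]]
162 [[586.0, -23.0, 288.0], [602.0, -13.0, 310.0], [589.0, -4.0, 294.0]]
165 [[587.0, -24.0, 279.0], [599.0, -13.0, 294.0], [599.0, -3.0, 295.0]]
168 [[586.0, -24.0, 265.0], [606.0, -13.0, 292.0], [603.0, -3.0, 288.0]]
171 [[586.0, -24.0, 252.0], [588.0, -14.0, 255.0], [579.0, -4.0, 244.0]]
174 [[531.0, -28.0, 167.0], [535.0, -17.0, 173.0], [531.0, -7.0, 169.0]]
177 [[538.0, -28.0, 164.0], [488.0, -20.0, 97.0], [486.0, -9.0, 95.0]]
```

View pics/s1f.png

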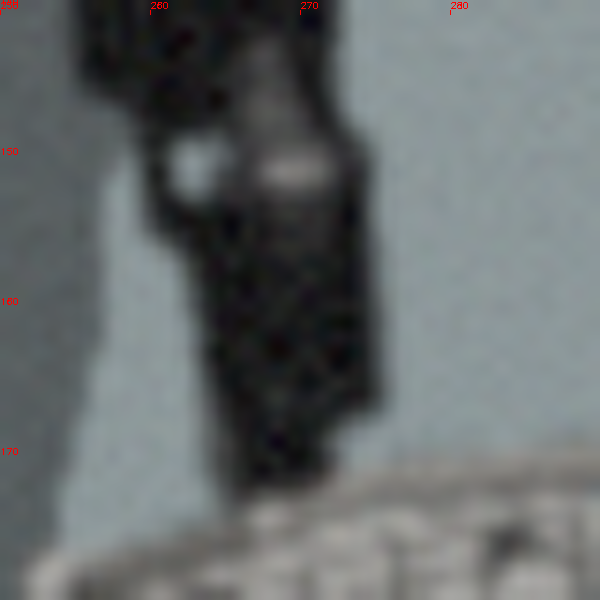

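Call:
send_rows(
  moves=[
    [0,0,0.01,0],
    [0,0,0.015,0],
    [0,0,0.018,0],
    [0,0,0.015,0],
    [0,0,0.012,0],
    [0,0,0.008,0],
    [0,0,0,0],
  ],
)

```text
clock: 4.6
eef_pos: [0.5333, -0.0316, 0.1459]
tool_rot: [0.589, 0.808, -0.001, -0.001]
ft_force: [-1.6, -0.1, 0.2]
grip_width: 0.0853
```

Call:
send_rows(
  moves=[
    [0,0,0,0],
    [0,0,0,0],
    [0,0,0,0],
    [0,0,0,0],
    [0,0,0,0],
    [0,0,0,0],
    [0,0,0,0],
    [0,0,0,0],
    [0,0,0,0],
    [0,0,0,0],
    [0,0,0,0],
    [0,0,0,0],
  ],
  claw=-1,
)

```text
clock: 5.8
eef_pos: [0.5347, -0.0317, 0.1477]
tool_rot: [0.589, 0.808, 0.0, 0.0]
ft_force: [2.1, -0.1, 3.2]
grip_width: 0.0057
```

```bash
python3 go.py 534 -31 147 107.8; python3 - <<'E'
from h import *
im,d,K,T=snap("scene",2); crop(im,220,110,120,120,5,"pics/s2.png")
E
```

```text
clock 5.8 pos [534.7 -31.7 147.7] toolx yaw 107.82 tilt 0.06 F [ 2.1 -0.1  3.2] w 5.7 q [-0.06  0.36 -0.05  1.16 -0.    1.2 ]
delta tool axes (m): [ 0.0009 -0.0004  0.0007]
turn units total 0.0
delta in target-yaw axes: [ 0.0009 -0.0004  0.0007]
```

View pics/s2.png

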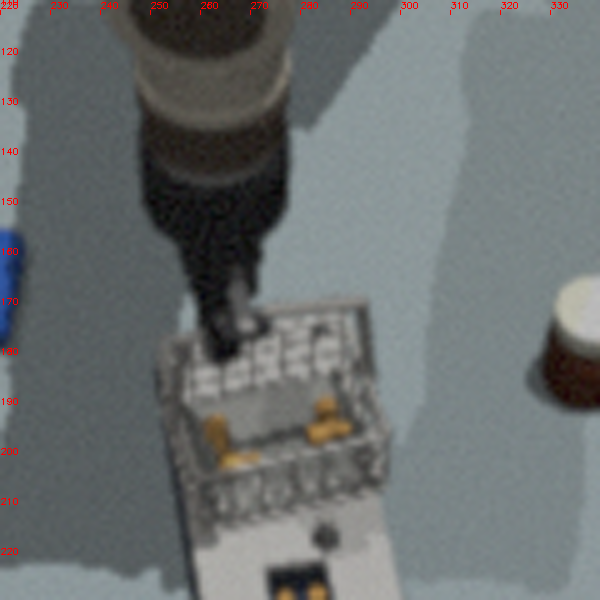

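Call:
send_rows(
  moves=[
    [0,0,-0.005,0],
    [0,0,-0.01,0],
    [0,0,-0.01,0],
    [0,0,0,0],
    [0,0,0,0],
    [0,0,0,0],
  ],
)

```text
clock: 6.45
eef_pos: [0.534, -0.0316, 0.172]
tool_rot: [0.589, 0.808, -0.0, -0.0]
ft_force: [-0.1, -0.5, -2.7]
grip_width: 0.006
```

```bash
python3 go.py 534 -31 147 107.8; python3 - <<'E'
from h import *
im,d,K,T=snap("scene",3); crop(im,220,110,120,120,5,"pics/s3.png")
E
```

```text
clock 6.45 pos [534.  -31.6 172. ] toolx yaw 107.82 tilt 0.04 F [-0.1 -0.5 -2.7] w 6.0 q [-0.06  0.34 -0.01  1.22  0.    1.2 ]
delta tool axes (m): [0.0006 0.0002 0.025 ]
turn units total 0.0
delta in target-yaw axes: [0.0006 0.0002 0.025 ]
```

View pics/s3.png

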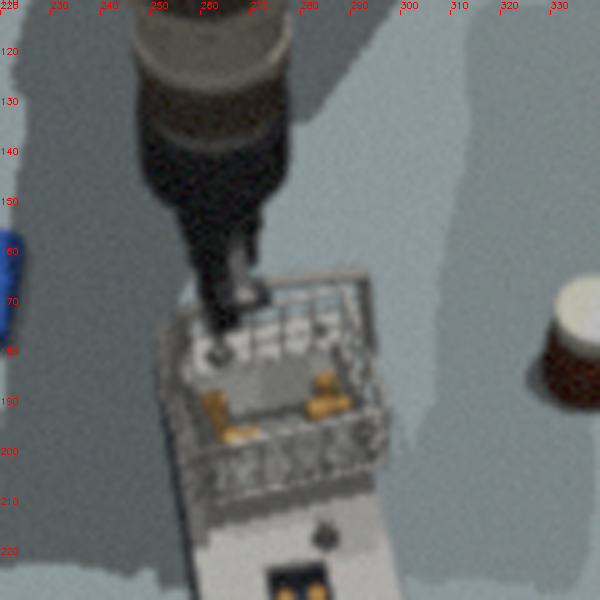

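Call:
send_rows(
  moves=[
    [0,0,-0.01,0],
    [0,0,-0.005,0.22],
    [0,0,-0.005,0.45],
    [0,0,-0.005,0.45],
    [0,0,-0.005,0.45],
    [0,0,-0.005,0.45],
    [0,0,-0.004,0.45],
    [0,0,-0.004,0.45],
    [0,0,0,0.45],
    [0,0,0,0.12],
    [0,0,0,0],
  ],
)

```text
clock: 7.6
eef_pos: [0.5343, -0.0317, 0.2156]
tool_rot: [0.72, 0.694, 0.0, 0.0]
ft_force: [0.6, -0.2, -2.4]
grip_width: 0.006
```

```bash
python3 go.py 309.5 301.8 215 87.8
```

```text
clock 7.6 pos [534.3 -31.7 215.6] toolx yaw 87.83 tilt 0.02 F [ 0.6 -0.2 -2.4] w 6.0 q [-0.06  0.32  0.07  1.32  0.    1.55]
delta tool axes (m): [ 0.3247 -0.2373  0.0005]
turn units total 0.01
delta in target-yaw axes: [ 0.3246 -0.2375  0.0006]
```

Call:
send_rows(
  moves=[
    [0.0058,-0.0043,0,0],
    [0.0117,-0.0086,0,0],
    [0.0176,-0.0129,0,0],
    [0.0196,-0.0143,0,0],
    [0.0196,-0.0143,0,0],
    [0.0196,-0.0143,0,0],
    [0.0196,-0.0143,0,0],
    [0.0196,-0.0143,0,0],
    [0.0196,-0.0143,0,0],
    [0.0196,-0.0143,0,0],
    [0.0196,-0.0143,0,0],
    [0.0196,-0.0143,0,0],
    [0.0196,-0.0143,0,0],
    [0.0196,-0.0143,0,0],
    [0.0196,-0.0143,0,0],
    [0.0196,-0.0143,0,0],
    [0.0176,-0.0129,0,0],
    [0.0117,-0.0086,0,0],
    [0.0058,-0.0043,0,0],
    [0,0,0,0],
  ],
)

```text
clock: 9.6
eef_pos: [0.3082, 0.3026, 0.2153]
tool_rot: [0.72, 0.694, -0.0, -0.0]
ft_force: [-0.2, -0.4, -1.7]
grip_width: 0.0058
```

```bash
python3 go.py 309.5 301.8 205 87.8;  python3 - <<'E'
from h import *
im,d,K,T=snap("scene",4); crop(im,320,50,110,120,6,"pics/s4.png")
im,d,K,T=snap("top",4); crop(im,80,190,110,120,5,"pics/t4.png")
E
```

```text
clock 9.6 pos [308.2 302.6 215.3] toolx yaw 87.96 tilt 0.01 F [-0.2 -0.4 -1.7] w 5.8 q [ 0.78  0.11 -0.19  1.26  0.    2.38]
delta tool axes (m): [-0.0008  0.0014  0.0103]
turn units total 0.03
delta in target-yaw axes: [-0.0008  0.0014  0.0103]
```

View pics/s4.png

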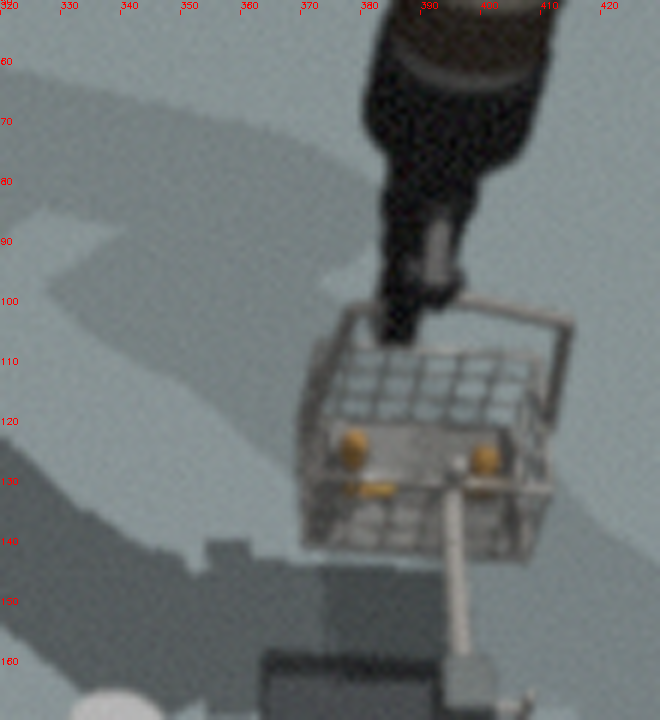

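View pics/t4.png

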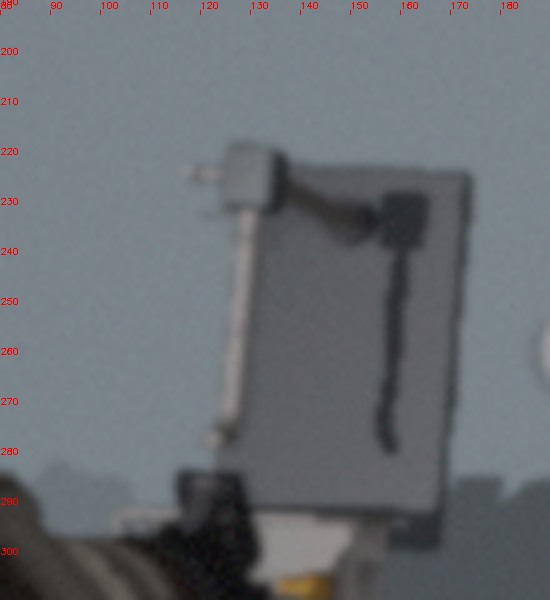

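```bash
python3 - <<'E'
from h import *
im,d,K,T=load("scene",4)
a=np.radians(87.96);ex=np.array([np.cos(a),np.sin(a),0]);p=np.array([.3082,.3026,.2153])
for s,h in((-50,122),(0,132),(50,122)):
    q=p+ex*(28+s)/1e3+[0,0,-.1077+h/1e3];print(s,q.round(4),np.round(proj(K,T,q),1))
for s in(-56,56):
  for e in(-45,45):
    q=p+ex*(28+s)/1e3+e/1e3*np.array([ex[1],-ex[0],0])+[0,0,-.1077+.056];print("rim",s,e,np.round(proj(K,T,q),1))
l=plane(K,T,378.3,100.8,.2296);r=plane(K,T,415.3,103.7,.2296);print(l,r,(l+r)/2)
crop(im,360,85,65,70,10,"pics/s4z.png")
E
```

```text
-50 [0.3074 0.2806 0.2296] [377.1 101.2]
0 [0.3092 0.3306 0.2396] [395.6  99.6]
50 [0.311  0.3806 0.2296] [412.8 103.2]
rim -56 -45 [370.8 106.3]
rim -56 45 [371.7 128.8]
rim 56 -45 [408.7 108.4]
rim 56 45 [410.9 131.1]
[0.30559927 0.2841528  0.2296    ] [0.3126086 0.3873595 0.2296   ] [0.30910394 0.33575615 0.2296    ]
```

View pics/s4z.png

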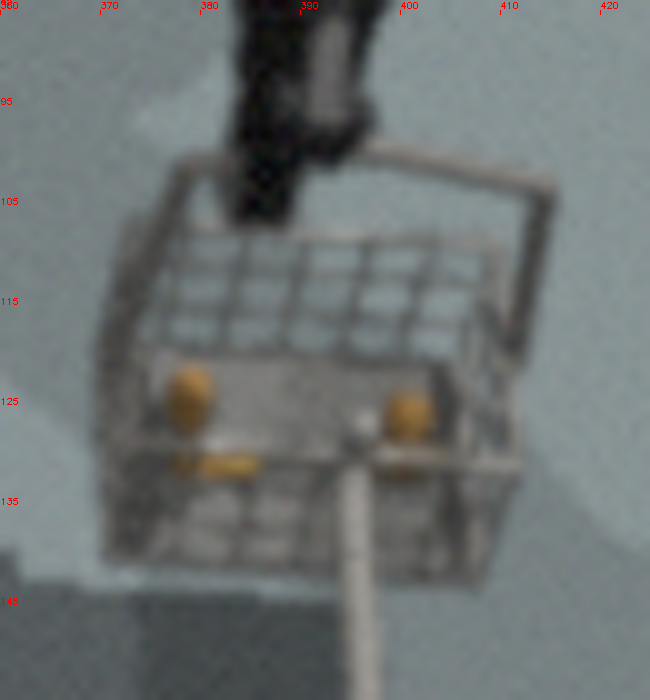

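Call:
send_rows(
  moves=[
    [-0.002,0,0.004,0],
    [0,0,0.006,0],
    [0,0,0,0],
  ],
)

```text
clock: 10.0
eef_pos: [0.3089, 0.299, 0.2041]
tool_rot: [0.721, 0.693, -0.001, 0.0]
ft_force: [-0.1, -0.6, -2.3]
grip_width: 0.0059
```

```bash
python3 go.py 434.4 295.5 205 87.8
```

```text
clock 10.0 pos [308.9 299.  204.1] toolx yaw 87.75 tilt 0.13 F [-0.1 -0.6 -2.3] w 5.9 q [ 0.77  0.12 -0.22  1.24 -0.    2.38]
delta tool axes (m): [ 0.0014  0.1255 -0.001 ]
turn units total -0.01
delta in target-yaw axes: [ 0.0013  0.1255 -0.0009]
```

Call:
send_rows(
  moves=[
    [0.0003,0.006,0,0],
    [0.0003,0.012,0,0],
    [0,0.015,0,0],
    [0,0.012,-0.001,0],
    [0,0.006,0,0],
    [0,0,0,0],
  ],
)

```text
clock: 10.6
eef_pos: [0.3614, 0.2987, 0.2061]
tool_rot: [0.721, 0.693, 0.0, 0.0]
ft_force: [0.2, 0.5, -2.0]
grip_width: 0.0058
```

```bash
python3 go.py 434.4 295.5 205 87.8;  python3 - <<'E'
from h import *
im,d,K,T=snap("scene",5); crop(im,350,80,75,90,8,"pics/s5.png")
im,d,K,T=snap("top",5); crop(im,80,200,110,120,5,"pics/t5.png")
E
```

```text
clock 10.6 pos [361.4 298.7 206.1] toolx yaw 87.73 tilt 0.0 F [ 0.2  0.5 -2. ] w 5.8 q [ 0.69  0.19 -0.12  1.26 -0.    2.3 ]
delta tool axes (m): [-0.0003  0.0731  0.0011]
turn units total -0.01
delta in target-yaw axes: [-0.0004  0.0731  0.0011]
```

View pics/s5.png

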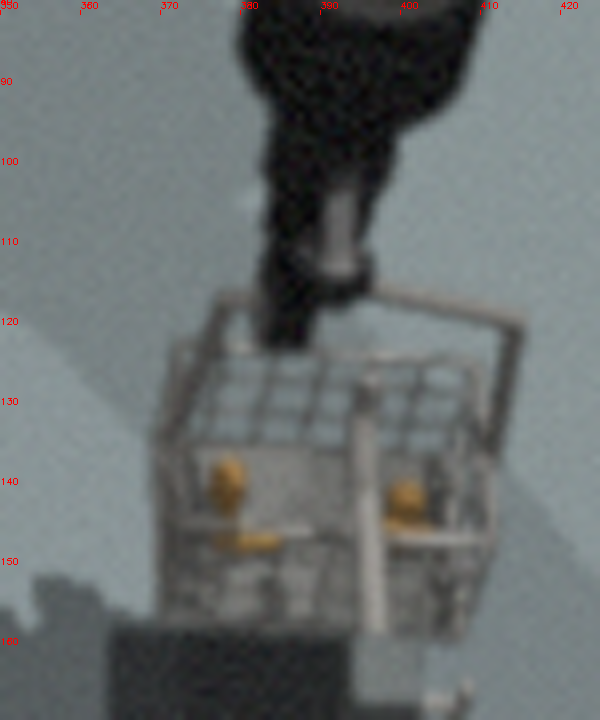

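View pics/t5.png

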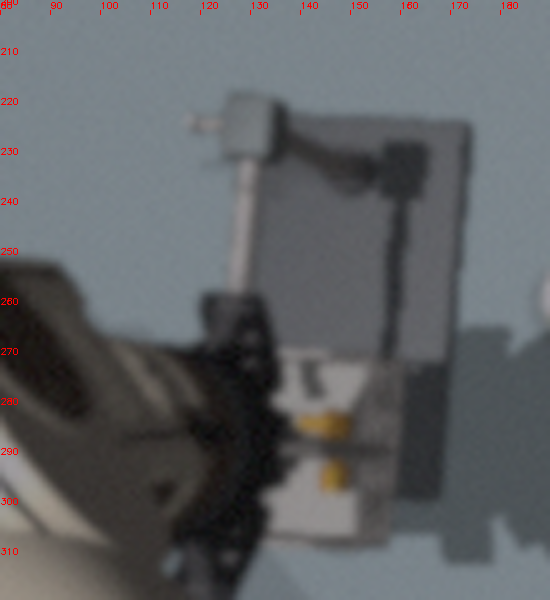

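Call:
send_rows(
  moves=[
    [0,0.006,0,0],
    [0,0.01,0,0],
    [0,0.012,0,0],
    [0,0.012,0,0],
    [0,0.012,0,0],
    [0,0.011,0,0],
    [0,0.007,0,0],
    [0,0.003,0,0],
    [0,0,0,0],
  ],
)

```text
clock: 11.6
eef_pos: [0.4334, 0.2959, 0.2061]
tool_rot: [0.721, 0.693, -0.0, -0.0]
ft_force: [-0.4, -0.1, -1.9]
grip_width: 0.0058
```

```bash
python3 go.py 434.4 295.5 175 87.8;  python3 - <<'E'
from h import *
im,d,K,T=snap("scene",6); crop(im,350,90,75,90,8,"pics/s6.png")
E
```

```text
clock 11.6 pos [433.4 295.9 206.1] toolx yaw 87.8 tilt 0.03 F [-0.4 -0.1 -1.9] w 5.8 q [0.6  0.3  0.02 1.29 0.   2.21]
delta tool axes (m): [-0.0003  0.001   0.0311]
turn units total -0.0
delta in target-yaw axes: [-0.0004  0.001   0.0311]
```

View pics/s6.png

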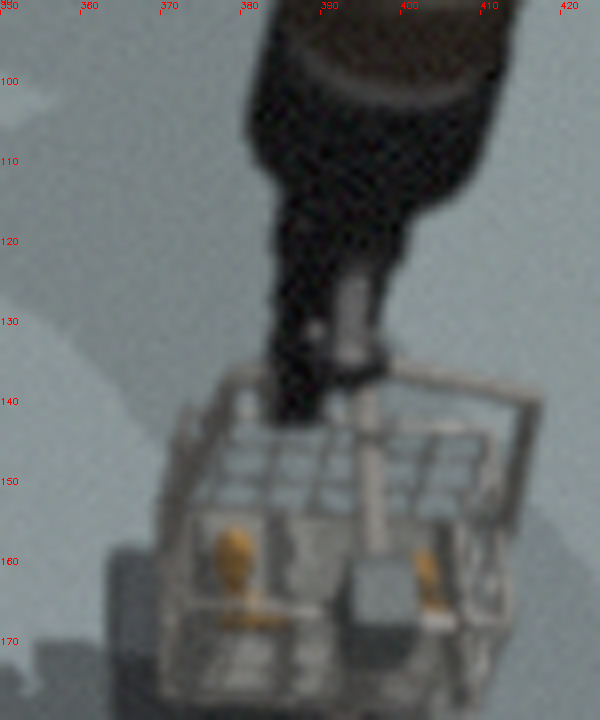

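Call:
send_rows(
  moves=[
    [0,0.001,0.006,0],
    [0,0,0.008,0],
    [0,0,0.006,0],
    [0,0,0.004,0],
    [0,0,0.002,0],
    [0,0,0,0],
  ],
)

```text
clock: 12.25
eef_pos: [0.4339, 0.2959, 0.1799]
tool_rot: [0.72, 0.694, -0.0, -0.0]
ft_force: [0.6, -0.3, -2.1]
grip_width: 0.006
```

Call:
send_rows(
  moves=[
    [0,0,0.002,0],
    [0,0,0.001,0],
    [0,0,0.001,0],
    [0,0,0,0],
  ],
)

```text
clock: 12.65
eef_pos: [0.4341, 0.2959, 0.1763]
tool_rot: [0.72, 0.694, -0.0, 0.0]
ft_force: [-0.4, -0.5, -2.1]
grip_width: 0.0057
```

Call:
send_rows(
  moves=[
    [0,0,0.001,0],
    [0,0,0.0005,0],
    [0,0,0,0],
  ],
)

```text
clock: 12.95
eef_pos: [0.4341, 0.296, 0.1748]
tool_rot: [0.72, 0.694, 0.0, -0.0]
ft_force: [0.1, 0.6, -1.1]
grip_width: 0.0058
```

Call:
send_rows(
  moves=[
    [0,0,0.001,0],
    [0,0,0,0],
  ],
)

```text
clock: 13.15
eef_pos: [0.4342, 0.296, 0.1742]
tool_rot: [0.72, 0.694, 0.0, 0.0]
ft_force: [-0.6, -0.7, 1.2]
grip_width: 0.0058
```

Call:
send_rows(
  moves=[
    [0,0,0,0],
    [0,0,0,0],
    [0,0,0,0],
    [0,0,0,0],
    [0,0,0,0],
  ],
  claw=-0.3,
)

```text
clock: 13.65
eef_pos: [0.4341, 0.296, 0.1738]
tool_rot: [0.72, 0.694, 0.0, -0.0]
ft_force: [-0.2, -0.1, 0.5]
grip_width: 0.0296
```

```bash
python3 go.py 434.4 295.5 250 87.8;  python3 - <<'E'
from h import *
im,d,K,T=snap("scene",7); crop(im,350,90,75,90,8,"pics/s7.png")
E
```

```text
clock 13.65 pos [434.1 296.  173.8] toolx yaw 87.82 tilt 0.0 F [-0.2 -0.1  0.5] w 29.6 q [ 0.6   0.32 -0.04  1.21  0.    2.21]
delta tool axes (m): [-0.0005  0.0003 -0.0762]
turn units total 0.0
delta in target-yaw axes: [-0.0005  0.0003 -0.0762]
```

View pics/s7.png

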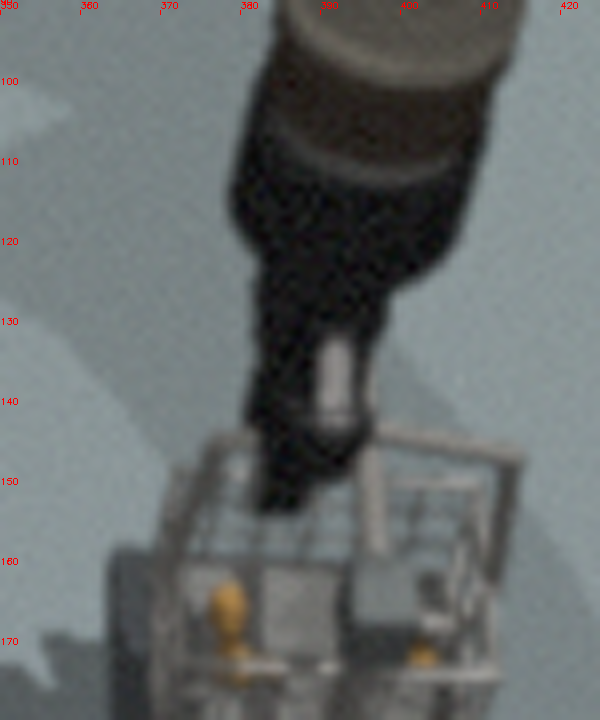

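Call:
send_rows(
  moves=[
    [0,0,0,0],
    [0,0,-0.005,0],
    [0,0,-0.01,0],
    [0,0,-0.015,0],
    [0,0,-0.02,0],
    [0,0,-0.02,0],
    [0,0,-0.015,0],
    [0,0,-0.005,0],
    [0,0,0,0],
  ],
)

```text
clock: 14.6
eef_pos: [0.4347, 0.2963, 0.2651]
tool_rot: [0.72, 0.694, 0.001, 0.0]
ft_force: [0.0, 0.1, -0.5]
grip_width: 0.0297
```

```bash
python3 go.py 520 -343 240 159;  python3 - <<'E'
from h import *
im,d,K,T=snap("scene",8); crop(im,350,90,75,90,8,"pics/s8.png")
E
```

```text
clock 14.6 pos [434.7 296.3 265.1] toolx yaw 87.82 tilt 0.15 F [ 0.   0.1 -0.5] w 29.7 q [0.6  0.28 0.14 1.43 0.   2.21]
delta tool axes (m): [-0.6356  0.1095  0.0243]
turn units total -12.42
delta in target-yaw axes: [-0.3088 -0.5663  0.0251]
```

View pics/s8.png

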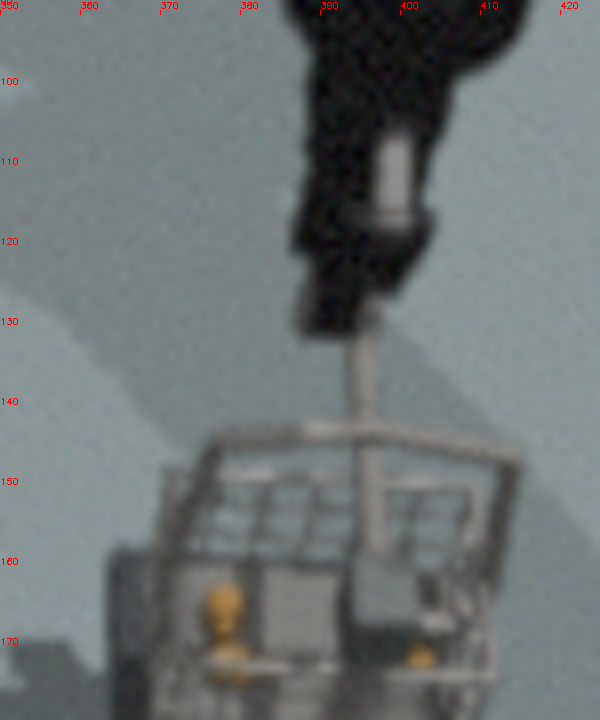

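```bash
cat > m5.py <<'E'
from h import *
im,d,K,T=load("top")
a,b,c,e=365,425,224,290
s=cv2.resize(im[c:e,a:b],None,fx=4,fy=4,interpolation=cv2.INTER_LINEAR).astype(int)
print("R-B plate/bench", (im[255,360:420,2].astype(int)-im[255,360:420,0]).tolist())
m=((s[...,2]-s[...,0]>-8)).astype(np.uint8); m=cv2.morphologyEx(m,cv2.MORPH_OPEN,np.ones((7,7)))
cs,_=cv2.findContours(m,cv2.RETR_EXTERNAL,cv2.CHAIN_APPROX_NONE); q=max(cs,key=cv2.contourArea)[:,0]
q=(q+.5)/4-.5+[a,c]
W=np.array([plane(K,T,*p,.006) for p in q])[:,:2]*1e3
y=np.radians(-21);ex=np.array([np.cos(y),np.sin(y)]);ey=np.array([-ex[1],ex[0]]);o=np.array([471.5,-325.])
L=np.stack([(W-o)@ex,(W-o)@ey],1)
for lab,sel,i in(("left +y",(L[:,1]>20)&(L[:,0]<60)&(L[:,0]>-75),0),("right -y",(L[:,1]<-20)&(L[:,0]<40)&(L[:,0]>-75),0),("end",(L[:,0]<-75)&(abs(L[:,1])<25),1)):
    S=L[sel]; f=np.polyfit(S[:,i],S[:,1-i],1); print(lab,"offset",f[1].round(2),"angle",np.degrees(np.arctan(f[0])).round(2),len(S))
# web top: bright ridge right of shadow, use depth z~46
P=cloud(d,K,T).reshape(-1,3)*1e3
Q=P[(P[:,2]>38)&(P[:,2]<52)&(abs(P[:,1]+325)<120)&(abs(P[:,0]-500)<130)]
M=np.stack([(Q[:,:2]-o)@ex,(Q[:,:2]-o)@ey],1); S=M[(abs(M[:,1])<10)&(M[:,0]<75)]
f=np.polyfit(S[:,0],S[:,1],1);print("web ridge depth",f,len(S),S[:,0].min())
Q=P[(P[:,2]>48)&(abs(P[:,1]+325)<120)&(abs(P[:,0]-520)<130)&(P[:,2]<70)]
M=np.stack([(Q[:,:2]-o)@ex,(Q[:,:2]-o)@ey],1); S=M[(abs(M[:,1])>18)&(abs(M[:,1])<36)]; print("flange top x",np.round(np.sort(S[:,0]),0).tolist(), "y mean of edges",M[:,1].min(),M[:,1].max())
E
python3 m5.py
```

```text
R-B plate/bench [-16, -15, -16, -16, -15, -16, -16, -16, -14, -16, -16, -16, -15, -16, -16, -16, -14, -10, -4, -3, -1, -1, -1, -1, -2, -1, -2, -2, -1, -1, -2, -1, -2, -2, -1, -1, -1, -2, -2, -1, -4, -1, -2, -6, -11, -14, -16, -16, -17, -17, -15, -16, -16, -16, -17, -16, -16, -17, -17, -17]
left +y offset 32.92 angle -0.41 190
right -y offset -30.56 angle -0.3 162
end offset -87.93 angle 0.66 73
web ridge depth [-6.14607759e-04  9.84194932e-01] 157 -18.02535063119798
flange top x [83.0, 83.0, 83.0, 84.0, 85.0, 85.0, 85.0, 85.0, 85.0, 85.0, 85.0, 85.0, 86.0, 86.0, 86.0, 86.0, 86.0, 86.0, 87.0, 87.0, 88.0, 88.0, 88.0, 88.0, 89.0, 89.0, 89.0, 89.0, 89.0, 90.0, 90.0, 90.0, 91.0, 91.0, 91.0, 91.0, 92.0, 92.0, 92.0, 120.0, 127.0, 135.0, 136.0, 138.0] y mean of edges -32.230517651631025 31.82677566027944
```

Call:
send_rows(
  moves=[
    [-0.0138,0.0024,0,0],
    [-0.0277,0.0049,0,0],
    [-0.0346,0.0061,0,0],
    [-0.0346,0.0061,0,0],
    [-0.0346,0.0061,0,0],
    [-0.0346,0.0061,0.008,0],
    [-0.0346,0.0061,0.008,0],
    [-0.0346,0.0061,0.008,0],
    [-0.0346,0.0061,0.008,0],
    [-0.0346,0.0061,0.008,0],
    [-0.0346,0.0061,0.008,0],
    [-0.0346,0.0061,0.008,0],
    [-0.0346,0.0061,0.008,0],
    [-0.0346,0.0061,0.008,0],
    [-0.0346,0.0061,0.008,0],
    [-0.0346,0.0061,0.008,0],
    [-0.0346,0.0061,0.008,0],
    [-0.0346,0.0061,0,0],
    [-0.0277,0.0049,0,0],
    [-0.0138,0.0024,0,0],
  ],
  claw=0.3,
)

```text
clock: 16.65
eef_pos: [0.5204, -0.3473, 0.1661]
tool_rot: [0.721, 0.692, -0.001, -0.001]
ft_force: [1.0, -0.7, -0.8]
grip_width: 0.0557
```

Call:
send_rows(
  moves=[
    [0,0,0,-0.5],
    [0,0,0,-0.95],
    [0,0,0,-0.95],
    [0,0,0,-0.95],
    [0,0,0,-0.95],
    [0,0,0,-0.95],
    [0,0,0,-0.95],
    [0,0,0,-0.95],
    [0,0,0,-0.95],
    [0,0,0,-0.95],
    [0,0,0,-0.95],
    [0,0,0,-0.95],
    [0,0,0,-0.95],
    [0,0,0,-0.5],
    [0,0,0,0],
  ],
)

```text
clock: 18.15
eef_pos: [0.5206, -0.3447, 0.1667]
tool_rot: [0.184, 0.983, 0.0, -0.001]
ft_force: [-0.4, 0.6, 0.0]
grip_width: 0.0553
```

```bash
python3 go.py 522.5 -344.1 90 158.8;  python3 - <<'E'
from h import *
im,d,K,T=snap("scene",9); cv2.imwrite("pics/s9.png",im);crop(im,110,110,110,110,6,"pics/s9c.png")
im,d,K,T=snap("top",9); cv2.imwrite("pics/t9.png",im)
E
```

```text
clock 18.15 pos [ 520.6 -344.7  166.7] toolx yaw 158.82 tilt 0.14 F [-0.4  0.6  0. ] w 55.3 q [-0.58  0.52  0.25  1.3  -0.   -0.22]
delta tool axes (m): [-0.0018  0.0012  0.0767]
turn units total 0.0
delta in target-yaw axes: [-0.0016  0.0012  0.0767]
```

View pics/s9c.png

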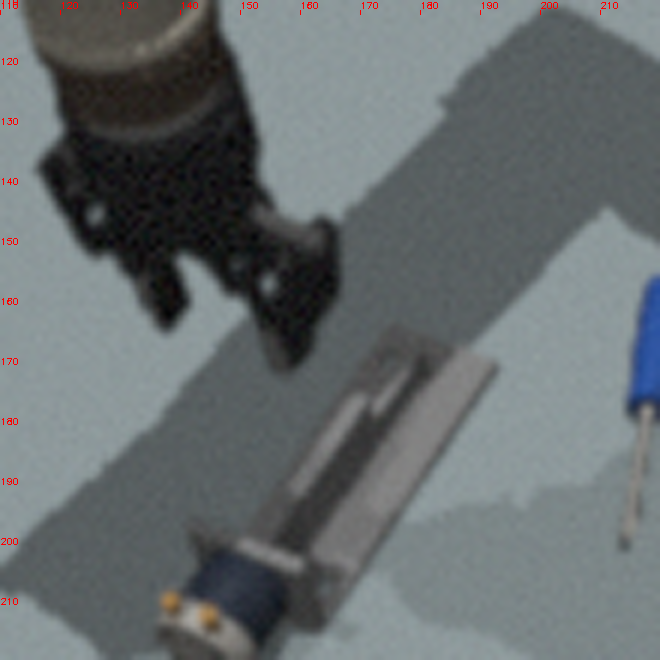

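View pics/t9.png

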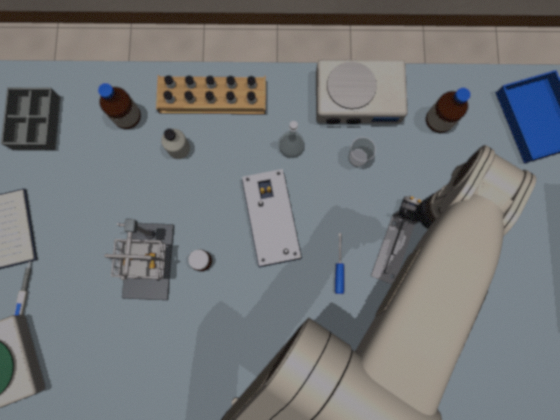

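The top view shows the base clear at (272,217), with its pins at (285,251) and (261,203). The basket hangs at (142,255) on the hook, and everything else is where it was. I'll re-measure the whole deck and its pins from this picture.

```bash
cat > m6.py <<'E'
from h import *
im,d,K,T=load("top",9)
a,b,c,e=235,310,160,275
s=cv2.resize(im[c:e,a:b],None,fx=4,fy=4,interpolation=cv2.INTER_LINEAR).astype(int)
m=(s[...,1]>134).astype(np.uint8); m=cv2.morphologyEx(m,cv2.MORPH_OPEN,np.ones((7,7)))
cs,_=cv2.findContours(m,cv2.RETR_EXTERNAL,cv2.CHAIN_APPROX_NONE); q=max(cs,key=cv2.contourArea)[:,0]
q=(q+.5)/4-.5+[a,c]
W=np.array([plane(K,T,*p,.040) for p in q])[:,:2]*1e3
r=cv2.minAreaRect(W.astype(np.float32));print("rect",r)
y=np.radians(11.4);ex=np.array([np.cos(y),np.sin(y)]);ey=np.array([-ex[1],ex[0]]);o=np.array([525.2,-4.5])
L=np.stack([(W-o)@ex,(W-o)@ey],1)
for lab,sel,i in(("+y",(L[:,1]>40)&(abs(L[:,0]-30)<100),0),("-y",(L[:,1]<-40)&(abs(L[:,0]-30)<100),0),("far",(L[:,0]>140)&(abs(L[:,1])<45),1),("near",(L[:,0]<-80)&(abs(L[:,1])<45),1)):
    S=L[sel]; f=np.polyfit(S[:,i],S[:,1-i],1); print(lab,"offset",f[1].round(2),"angle",np.degrees(np.arctan(f[0])).round(2),len(S))
# pin dark discs
g=cv2.resize(im[...,1],None,fx=4,fy=4,interpolation=cv2.INTER_CUBIC)
for n,(u,v) in dict(near=(285.6,251),far=(260.4,203)).items():
    x0,y0=int(u*4)-18,int(v*4)-18
    w=g[y0:y0+36,x0:x0+36]; mm=(w<128).astype(np.uint8)
    cs,_=cv2.findContours(mm,cv2.RETR_EXTERNAL,cv2.CHAIN_APPROX_NONE); k=max(cs,key=cv2.contourArea); (cx,cy),rad=cv2.minEnclosingCircle(k)
    uu,vv=(cx+x0+.5)/4-.5,(cy+y0+.5)/4-.5; p=plane(K,T,uu,vv,.04)*1e3
    print(n,"disc px",round(uu,2),round(vv,2),"r mm",rad/4*2.6,"base frame",((p[:2]-o)@ex).round(2),((p[:2]-o)@ey).round(2))
    for z in(.04,.065): print("  expected px at z",z,np.round(proj(K,T,[*(o+ex*(-68 if n=='near' else 68)+ey*(-20 if n=='near' else 20))/1e3,z]),2))
E
python3 m6.py
```

```text
rect ((556.142578125, 1.9120941162109375), (243.42433166503906, 114.79249572753906), 11.56846809387207)
+y offset 53.92 angle 0.2 297
-y offset -53.04 angle 0.18 295
far offset 152.25 angle -0.53 132
near offset -89.01 angle -1.84 150
near disc px 285.5 251.35 r mm 8.547603273391724 base frame -69.72 -19.67
  expected px at z 0.04 [285.5  250.68]
  expected px at z 0.065 [285.7  249.82]
far disc px 260.32 203.66 r mm 8.392604541778566 base frame 66.17 20.91
  expected px at z 0.04 [260.53 202.92]
  expected px at z 0.065 [260.24 201.15]
```

Call:
send_rows(
  moves=[
    [-0.0009,0.0006,0.01,0],
    [-0.0008,0.0006,0.02,0],
    [0,0,0.022,0],
    [0,0,0.02,0],
    [0,0,0.01,0],
    [0,0,0,0],
  ],
)

```text
clock: 18.85
eef_pos: [0.5227, -0.343, 0.0834]
tool_rot: [0.183, 0.983, 0.001, -0.002]
ft_force: [-0.7, 0.7, -0.2]
grip_width: 0.0549
```

```bash
python3 go.py 522.5 -344.1 15.5 158.8;  python3 - <<'E'
from h import *
im,d,K,T=snap("scene",10); crop(im,110,130,100,100,7,"pics/s10c.png")
im,d,K,T=snap("top",10); crop(im,360,170,100,100,6,"pics/t10c.png")
E
```

```text
clock 18.85 pos [ 522.7 -343.    83.4] toolx yaw 158.86 tilt 0.26 F [-0.7  0.7 -0.2] w 54.9 q [-0.58  0.58  0.13  1.12 -0.   -0.21]
delta tool axes (m): [-0.0006 -0.0011  0.0679]
turn units total 0.01
delta in target-yaw axes: [-0.0003 -0.0011  0.0679]
```

View pics/s10c.png

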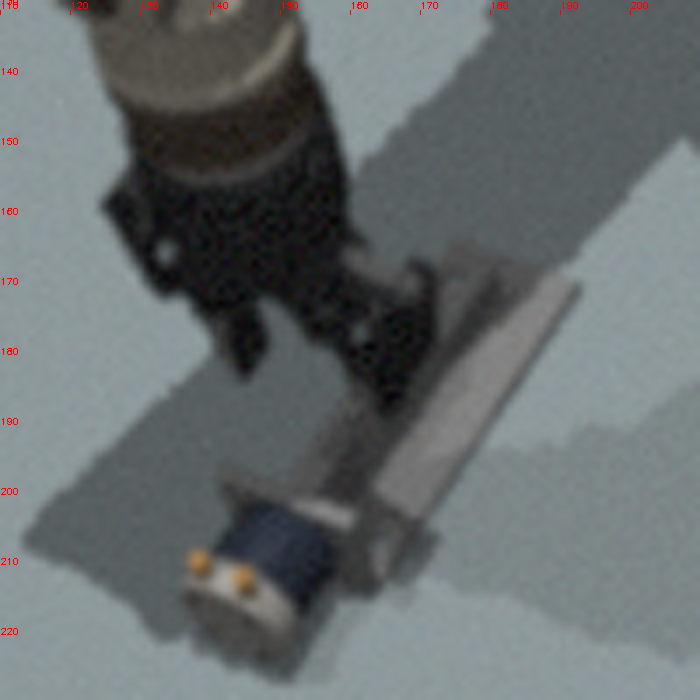

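View pics/t10c.png

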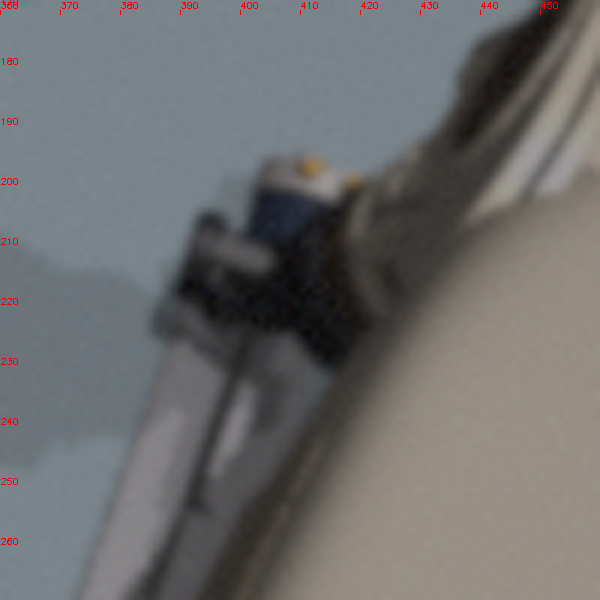

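Call:
send_rows(
  moves=[
    [-0.0004,-0.001,0.01,0],
    [0,0,0.015,0],
    [0,0,0.015,0],
    [0,0,0.013,0],
    [0,0,0.008,0],
    [0,0,0.005,0],
    [0,0,0.002,0],
    [0,0,0,0],
  ],
)

```text
clock: 19.75
eef_pos: [0.5242, -0.3451, 0.0179]
tool_rot: [0.183, 0.983, -0.0, 0.0]
ft_force: [-0.1, -0.5, 0.3]
grip_width: 0.0554
```

Call:
send_rows(
  moves=[
    [0,0,0,0],
    [0,0,0,0],
    [0,0,0,0],
    [0,0,0,0],
    [0,0,0,0],
    [0,0,0,0],
    [0,0,0,0],
    [0,0,0,0],
    [0,0,0,0],
    [0,0,0,0],
  ],
  claw=-1,
)

```text
clock: 20.75
eef_pos: [0.5246, -0.345, 0.0184]
tool_rot: [0.183, 0.983, -0.0, 0.001]
ft_force: [0.6, 1.1, 5.5]
grip_width: 0.0088
```

```bash
python3 go.py 522.5 -344.1 15.5 158.8
```

```text
clock 20.75 pos [ 524.6 -345.    18.4] toolx yaw 158.88 tilt 0.06 F [0.6 1.1 5.5] w 8.8 q [-0.58  0.65  0.06  0.98  0.   -0.21]
delta tool axes (m): [0.0023 0.0001 0.0029]
turn units total 0.01
delta in target-yaw axes: [0.0023 0.0001 0.0029]
```

Call:
send_rows(
  moves=[
    [0,0,0,0],
    [0,0,0,0],
    [0,0,0,0],
    [0.002,0,0.002,0],
    [0,0,0.0005,0],
    [0,0,0,0],
  ],
  claw=-0.4,
)

```text
clock: 21.35
eef_pos: [0.5218, -0.3442, 0.0149]
tool_rot: [0.183, 0.983, 0.0, -0.0]
ft_force: [-1.5, -0.4, 0.8]
grip_width: 0.0256
```

```bash
python3 go.py 522.5 -344.1 15.5 158.8
```

```text
clock 21.35 pos [ 521.8 -344.2   14.9] toolx yaw 158.87 tilt 0.05 F [-1.5 -0.4  0.8] w 25.6 q [-0.58  0.65  0.05  0.97 -0.   -0.21]
delta tool axes (m): [-0.0006  0.0003 -0.0006]
turn units total 0.01
delta in target-yaw axes: [-0.0006  0.0003 -0.0006]
```

Call:
send_rows(
  moves=[
    [0,0,0,0],
    [0,0,0,0],
    [0,0,0,0],
    [0,0,0,0],
    [0,0,0,0],
    [0,0,0,0],
    [0,0,0,0],
  ],
  claw=-1,
)

```text
clock: 22.05
eef_pos: [0.5223, -0.3442, 0.0154]
tool_rot: [0.183, 0.983, 0.0, 0.0]
ft_force: [0.4, -0.0, 0.9]
grip_width: 0.0091
```

```bash
python3 go.py 522.5 -344.1 15.5 158.8
```

```text
clock 22.05 pos [ 522.3 -344.2   15.4] toolx yaw 158.88 tilt 0.01 F [ 0.4 -0.   0.9] w 9.1 q [-0.58  0.65  0.05  0.97  0.   -0.21]
delta tool axes (m): [-0.0002  0.0001 -0.0001]
turn units total 0.01
delta in target-yaw axes: [-0.0002  0.0001 -0.0001]
```

Call:
send_rows(
  moves=[
    [0,0,-0.004,0],
    [0,0,-0.008,0],
    [0,0,-0.015,0],
    [0,0,-0.02,0],
    [0,0,-0.022,0],
    [0,0,-0.02,0],
    [0,0,-0.015,0],
    [0,0,-0.008,0],
    [0,0,-0.003,0],
    [0,0,0,0],
  ],
)

```text
clock: 23.05
eef_pos: [0.5219, -0.3442, 0.1299]
tool_rot: [0.183, 0.983, 0.0, -0.0]
ft_force: [-0.1, 0.6, -5.7]
grip_width: 0.0089
```

```bash
python3 go.py 522.5 -344.1 15.5 158.8; python3 - <<'E'
from h import *
im,d,K,T=snap("scene",11); crop(im,110,110,100,110,7,"pics/s11c.png")
E
python3 -c "
import numpy as np
y=np.radians(11.5);o=np.array([525.6,-4.0]);print('target',o+54.5*np.array([np.cos(y),np.sin(y)]))"
```

```text
clock 23.05 pos [ 521.9 -344.2  129.9] toolx yaw 158.86 tilt 0.04 F [-0.1  0.6 -5.7] w 8.9 q [-0.58  0.54  0.19  1.22 -0.   -0.21]
delta tool axes (m): [-0.0006  0.0003  0.1144]
turn units total 0.01
delta in target-yaw axes: [-0.0005  0.0003  0.1144]
target [579.0058964    6.86555243]
```

View pics/s11c.png

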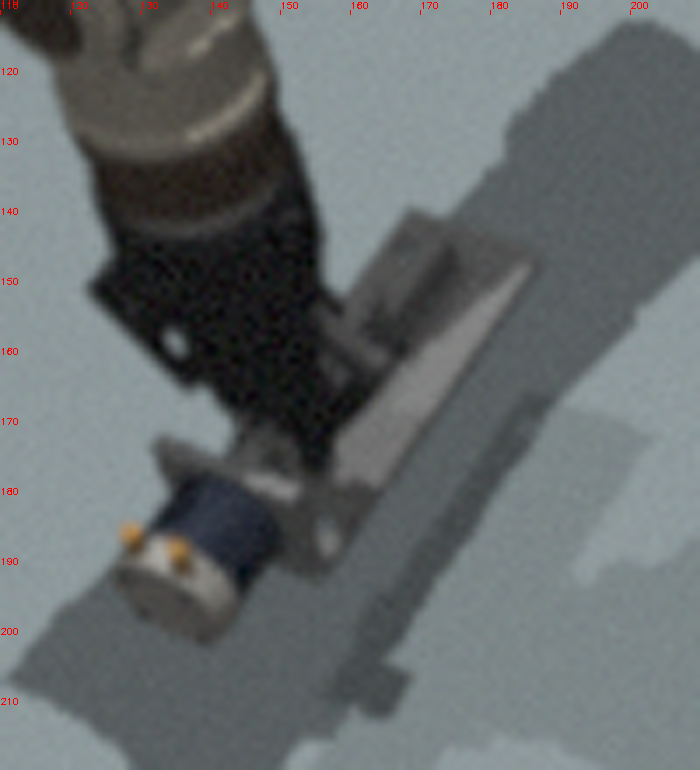

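Call:
send_rows(
  moves=[
    [0.0013,0.0063,0,0],
    [0.0027,0.0126,0,0],
    [0.004,0.0189,0,0],
    [0.0044,0.021,0,0],
    [0.0044,0.021,0,0],
    [0.0044,0.021,0,0],
    [0.0044,0.021,0,0],
    [0.0044,0.021,0,0],
    [0.0044,0.021,0,0],
    [0.0044,0.021,0,0],
    [0.0044,0.021,0,0],
    [0.0044,0.021,0,0],
    [0.0044,0.021,0,0],
    [0.0044,0.021,0,0],
    [0.0044,0.021,0,0],
    [0.0044,0.021,0,0],
    [0.004,0.0189,0,0],
    [0.0027,0.0126,0,0],
    [0.0013,0.0063,0,0],
    [0,0,0,0],
  ],
)

```text
clock: 25.1
eef_pos: [0.5794, 0.0085, 0.1303]
tool_rot: [0.182, 0.983, -0.0, -0.0]
ft_force: [-0.2, 0.4, -6.6]
grip_width: 0.0091
```

Call:
send_rows(
  moves=[
    [0,0,0,-0.2],
    [0,0,0,-0.4],
    [0,0,0,-0.55],
    [0,0,0,-0.55],
    [0,0,0,-0.55],
    [0,0,0,-0.55],
    [0,0,0,-0.55],
    [0,0,0,-0.55],
    [0,0,0,-0.55],
    [0,0,0,-0.55],
    [0,0,0,-0.4],
    [0,0,0,-0.2],
    [0,0,0,-0.1],
    [0,0,0,0],
    [0,0,0,0],
  ],
)

```text
clock: 26.6
eef_pos: [0.5796, 0.007, 0.1303]
tool_rot: [-0.1, 0.995, -0.0, -0.0]
ft_force: [0.1, -0.4, -6.1]
grip_width: 0.009
```

```bash
python3 go.py 579 6.9 110.5 191.5
```

```text
clock 26.6 pos [579.6   7.  130.3] toolx yaw -168.51 tilt 0.0 F [ 0.1 -0.4 -6.1] w 9.0 q [ 0.01  0.46  0.05  1.16 -0.   -0.19]
delta tool axes (m): [ 0.0006 -0.      0.0198]
turn units total -0.0
delta in target-yaw axes: [ 0.0006 -0.      0.0198]
```

Call:
send_rows(
  moves=[
    [0.0006,0,0.003,0],
    [0,0,0.006,0],
    [0,0,0.006,0],
    [0,0,0.0035,0],
    [0,0,0.0013,0],
    [0,0,0,0],
    [0,0,0,0],
  ],
)

```text
clock: 27.3
eef_pos: [0.5792, 0.0071, 0.1106]
tool_rot: [-0.1, 0.995, -0.0, 0.0]
ft_force: [-0.1, -0.3, -5.7]
grip_width: 0.0093
```

```bash
python3 go.py 579 6.9 110.5 191.5; python3 - <<'E'
from h import *
im,d,K,T=snap("scene",12); crop(im,225,130,100,115,6,"pics/s12c.png");cv2.imwrite("pics/s12.png",im)
im,d,K,T=snap("top",12); crop(im,210,140,115,135,5,"pics/t12c.png")
E
```

```text
clock 27.3 pos [579.2   7.1 110.6] toolx yaw -168.47 tilt 0.02 F [-0.1 -0.3 -5.7] w 9.3 q [ 0.01  0.47  0.02  1.12  0.   -0.19]
delta tool axes (m): [ 0.0002 -0.0002  0.0001]
turn units total 0.0
delta in target-yaw axes: [ 0.0002 -0.0002  0.0001]
```

View pics/s12c.png

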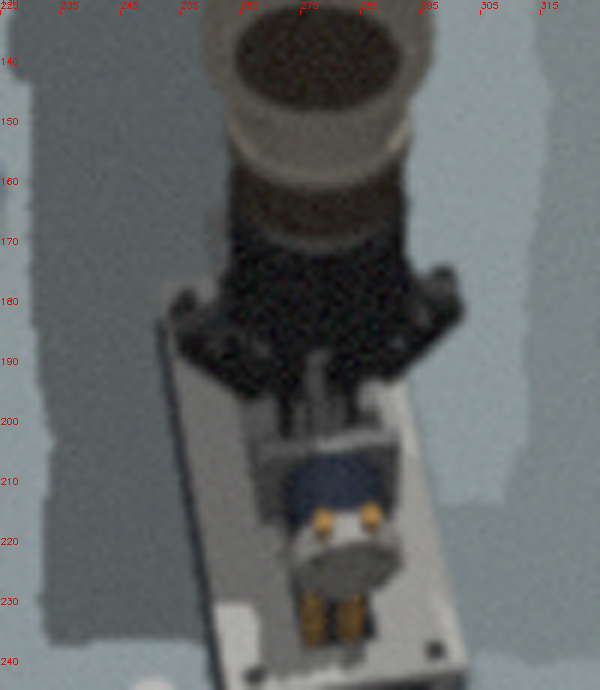

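View pics/t12c.png

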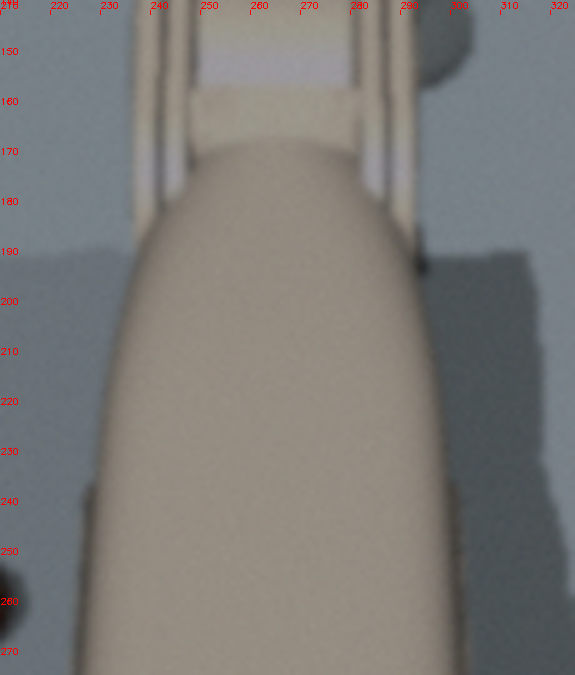

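View pics/s12.png

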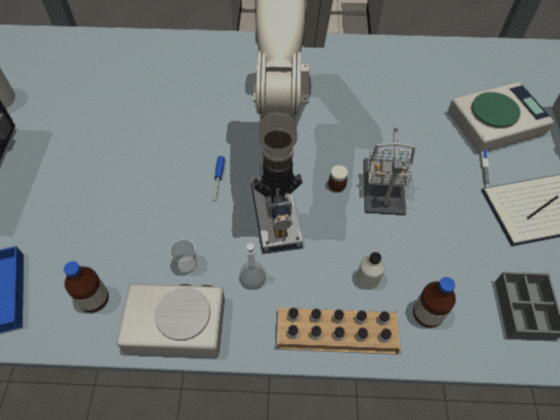

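```bash
python3 - <<'E'
from h import *
im,d,K,T=load("scene",12)
def fr(o,yaw,p): 
    c,s=np.cos(np.radians(yaw)),np.sin(np.radians(yaw)); return np.array([o[0]+c*p[0]-s*p[1],o[1]+s*p[0]+c*p[1],o[2]+p[2]])/1e3
Bo=(525.6,-4,0);bt=(579.2,7.1)
c,s=np.cos(np.radians(11.53)),np.sin(np.radians(11.53))
br=(bt[0]-54.5*c,bt[1]-54.5*s,95.2)
print("bracket origin by TCP",br)
for n,p in dict(corner_barb_py=(150,55,40),corner_barb_my=(150,-55,40),far_end_my=(-90,-55,40),pin_far_disc=(68,20,40)).items(): print("base",n,np.round(proj(K,T,fr(Bo,11.5,p)),1))
for n,p in dict(fl_top_py=(92,32,56),fl_top_my=(92,-32,56),fl_bot_py=(92,32,0),fl_bot_my=(92,-32,0),fl_top_back_my=(84,-32,56),fl_top_back_py=(84,32,56),head_axis_end_top=(142,0,53),head_end_bot=(142,0,3)).items(): print("br",n,np.round(proj(K,T,fr(br,11.53,p)),1))
crop(im,255,190,55,55,14,"pics/s12z.png")
P=cloud(d,K,T)
E
```

```text
bracket origin by TCP (np.float64(525.7998001086158), np.float64(-3.793514196998853), 95.2)
base corner_barb_py [301.5 241.2]
base corner_barb_my [261.9 246.8]
base far_end_my [250.3 177.1]
base pin_far_disc [283.9 218. ]
br fl_top_py [290.8 202.5]
br fl_top_my [266.7 205.8]
br fl_bot_py [290.2 214. ]
br fl_bot_my [266.9 217.2]
br fl_top_back_my [266.2 203.3]
br fl_top_back_py [290.2 200.1]
br head_axis_end_top [281.9 220.8]
br head_end_bot [281.7 230.7]
```

View pics/s12z.png

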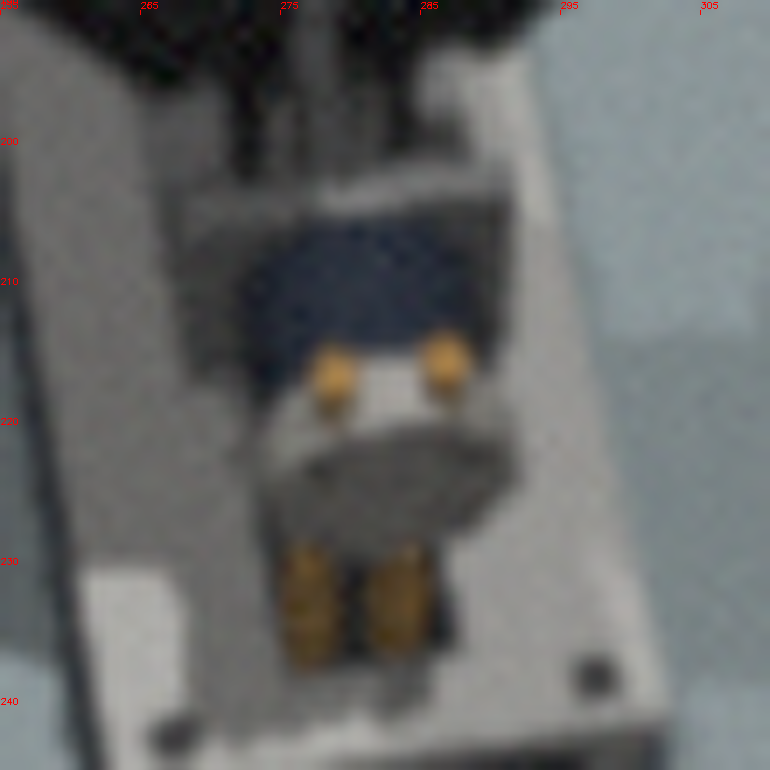

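```bash
cat > m7.py <<'E'
from h import *
def loc(P,o,yaw):
    c,s=np.cos(np.radians(yaw)),np.sin(np.radians(yaw)); Q=P*1e3-np.array(o); return np.stack([Q[:,0]*c+Q[:,1]*s,-Q[:,0]*s+Q[:,1]*c,Q[:,2]],1)
def stats(lab,tag,o,yaw):
    im,d,K,T=load("scene",tag); P=cloud(d,K,T).reshape(-1,3); L=loc(P,o,yaw); C=im.reshape(-1,3).astype(int)
    inb=(L[:,0]>75)&(L[:,0]<160)&(abs(L[:,1])<45)&(L[:,2]>-15)&(L[:,2]<80)
    brass=inb&(C[:,2]-C[:,0]>60)&(L[:,2]>45)
    print(lab,"brass n",brass.sum(),"mean",L[brass].mean(0).round(1))
    blue=inb&(C[:,0]-C[:,2]>12)&(L[:,2]>25)&(C.sum(1)<200); print("  blue n",blue.sum(),"mean",L[blue].mean(0).round(1),"xr",np.percentile(L[blue,0],[3,97]).round(1),"yr",np.percentile(L[blue,1],[3,97]).round(1),"zmax",np.percentile(L[blue,2],97).round(1))
    fl=inb&(L[:,0]<97)&(L[:,2]>48); print("  flange top n",fl.sum(),"mean",L[fl].mean(0).round(1),"yr",np.percentile(L[fl,1],[3,97]).round(1))
    hd=inb&(L[:,0]>100)&(L[:,2]>10);print("  head n",hd.sum(),"mean",L[hd].mean(0).round(1),"xmax",np.percentile(L[hd,0],[95,98]).round(1))
    m=brass.reshape(d.shape);v,u=np.nonzero(m);print("  brass px",u.mean().round(2),v.mean().round(2), "expected mean px of brass from", )
stats("bench",0,(471.7,-324.4,0),-21.2)
stats("held",12,(525.8,-3.8,95.2),11.53)
E
python3 m7.py
```

```text
bench brass n 3 mean [134.    6.1  65.3]
  blue n 99 mean [107.3   8.3  50.4] xr [ 95.1 119.8] yr [-9.6 22.8] zmax 56.3
  flange top n 82 mean [90.2  4.5 54.3] yr [-26.9  33. ]
  head n 301 mean [126.8   8.   44.4] xmax [141.4 142.7]
  brass px 142.33 211.33 expected mean px of brass from
held brass n 8 mean [135.3   2.5  64.9]
  blue n 105 mean [108.4   0.9  52.2] xr [ 97.3 120.5] yr [-15.8  18.5] zmax 57.3
  flange top n 99 mean [91.5  1.8 54.7] yr [-28.3  32.1]
  head n 365 mean [129.4   0.5  44.9] xmax [143.1 143.5]
  brass px 282.5 216.0 expected mean px of brass from
```

```bash
cat > m8.py <<'E'
from h import *
im,d,K,T=load("scene",9)
a,b,c,e=235,315,165,250
s=cv2.resize(im[c:e,a:b],None,fx=4,fy=4,interpolation=cv2.INTER_LINEAR).astype(int)
m=((s[...,2]-s[...,0]>-6)&(s[...,1]>100)).astype(np.uint8); m=cv2.morphologyEx(m,cv2.MORPH_OPEN,np.ones((7,7)))
cs,_=cv2.findContours(m,cv2.RETR_EXTERNAL,cv2.CHAIN_APPROX_NONE); q=max(cs,key=cv2.contourArea)[:,0]
q=(q+.5)/4-.5+[a,c]
W=np.array([plane(K,T,*p,.040) for p in q])[:,:2]*1e3
print(cv2.minAreaRect(W.astype(np.float32)))
y=np.radians(11.5);ex=np.array([np.cos(y),np.sin(y)]);ey=np.array([-ex[1],ex[0]]);o=np.array([525.6,-4.])
L=np.stack([(W-o)@ex,(W-o)@ey],1)
for lab,sel,i in(("+y",(L[:,1]>40)&(abs(L[:,0]-30)<100),0),("-y",(L[:,1]<-40)&(abs(L[:,0]-30)<100),0),("far",(L[:,0]>140)&(abs(L[:,1])<45),1),("near",(L[:,0]<-80)&(abs(L[:,1])<45),1)):
    S=L[sel]
    if len(S)>5: f=np.polyfit(S[:,i],S[:,1-i],1); print(lab,"offset",f[1].round(2),"angle",np.degrees(np.arctan(f[0])).round(2),len(S))
crop(im,240,165,75,90,8,"pics/s9z.png")
im,d,K,T=load("scene",12); print("flange in base frame (scene cam), z=.151 plane:")
for n,p in dict(front_py=(291.6,204.3),front_my=(268.4,207.0),back_py=(290.7,201.6)).items():
    w=plane(K,T,*p,.151)[:2]*1e3; print(n,((w-o)@ex).round(1),((w-o)@ey).round(1))
E
python3 m8.py
```

```text
((553.7366943359375, 3.9666290283203125), (245.09779357910156, 112.721923828125), 11.766901969909668)
+y offset 57.51 angle 0.15 228
-y offset -53.5 angle 0.12 232
far offset 150.33 angle -0.35 130
near offset -91.98 angle 0.52 119
flange in base frame (scene cam), z=.151 plane:
front_py 97.9 33.4
front_my 96.6 -27.9
back_py 89.1 32.6
```

View pics/s9z.png

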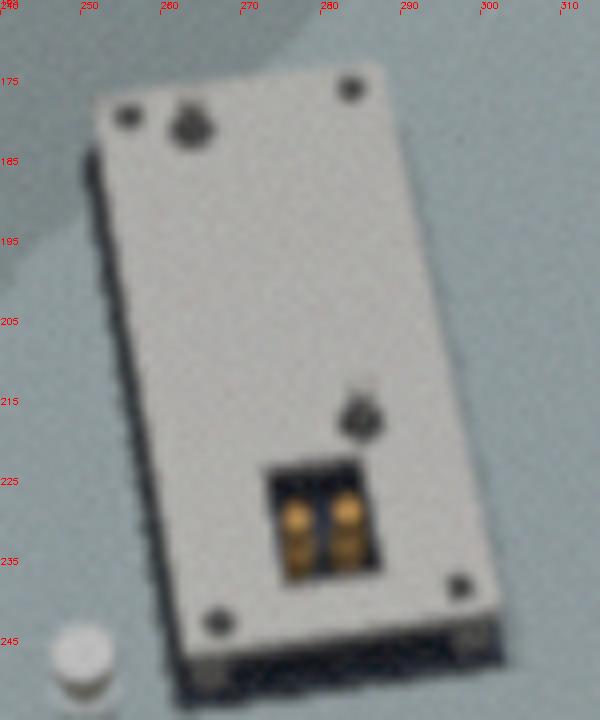

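```bash
cat > m9.py <<'E'
from h import *
def fr(o,yaw,p): 
    c,s=np.cos(np.radians(yaw)),np.sin(np.radians(yaw)); return np.array([o[0]+c*p[0]-s*p[1],o[1]+s*p[0]+c*p[1],o[2]+p[2]])/1e3
out=[]
f=10
for tag,o,yaw,(u0,v0) in((0,(471.7,-324.4,0),-21.2,(132,188)),(12,(525.8,-3.8,95.2),11.53,(262,192))):
    im,d,K,T=load("scene",tag); g=cv2.resize(im[v0:v0+38,u0:u0+38],None,fx=f,fy=f,interpolation=cv2.INTER_CUBIC)
    for p in((92,32,56),(92,-32,56),(84,32,56),(84,-32,56),(92,32,0),(92,-32,0),(142,0,53),(142,0,3),(142,25,28),(142,-25,28)):
        u,v=proj(K,T,fr(o,yaw,p)); c=(int((u-u0+.5)*f),int((v-v0+.5)*f)); cv2.drawMarker(g,c,(0,255,0),cv2.MARKER_CROSS,9,1)
    out.append(g)
cv2.imwrite("pics/cmp.png",cv2.hconcat(out))
E
python3 m9.py
```

```text
(no output)
```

View pics/cmp.png

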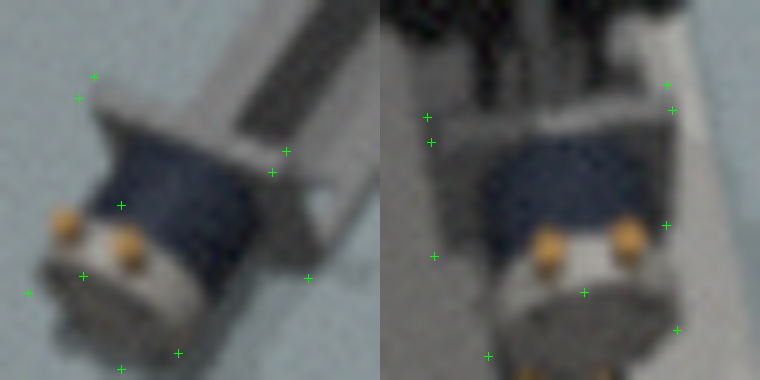

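```bash
python3 - <<'E'
from h import *
y=np.radians(11.5);ex=np.array([np.cos(y),np.sin(y)]);ey=np.array([-ex[1],ex[0]]);o=np.array([525.6,-4.])
for n in("top","scene"):
  im,d,K,T=load(n,9);P=cloud(d,K,T).reshape(-1,3)*1e3
  L=np.stack([(P[:,:2]-o)@ex,(P[:,:2]-o)@ey,P[:,2]],1)
  for lab,c in(("near",(-68,-20)),("far",(68,20))):
    for z0,z1 in((48,75),(58,75)):
      S=L[(np.hypot(L[:,0]-c[0],L[:,1]-c[1])<14)&(L[:,2]>z0)&(L[:,2]<z1)]; print(n,lab,z0,len(S),(S.mean(0)-[*c,0]).round(1) if len(S) else None)
  for x0 in (-10,10,30,50):
    S=L[(abs(L[:,0]-x0)<10)&(abs(L[:,2]-40)<8)&(abs(L[:,1])<70)]
    print("  edges y",np.percentile(S[:,1],[1,99]).round(1))
  S=L[(abs(L[:,1])<40)&(abs(L[:,2]-40)<8)&(L[:,0]>-110)&(L[:,0]<170)]; print("  x ext",np.percentile(S[:,0],[.3,.6,99.4,99.7]).round(1))
E
```

```text
top near 48 10 [-2.6 -1.  61.5]
top near 58 8 [-2.3 -0.7 64.1]
top far 48 13 [-2.9  0.7 59.4]
top far 58 8 [-2.1  0.1 64.4]
  edges y [-53.7  53.2]
  edges y [-54.1  53.8]
  edges y [-54.   53.5]
  edges y [-54.5  53.2]
  x ext [-91.4 -90.8 147.  147.6]
scene near 48 9 [ 2.2  1.5 61.2]
scene near 58 6 [ 1.4  1.9 63.8]
scene far 48 14 [ 1.   2.4 59.2]
scene far 58 8 [-0.   2.3 62.9]
  edges y [-51.7  55.7]
  edges y [-52.3  55.2]
  edges y [-51.8  55.5]
  edges y [-52.  56.]
  x ext [-91.9 -89.4 150.2 150.8]
```

```bash
python3 - <<'E'
from h import *
import numpy as np
def loc(P,o,yaw):
    c,s=np.cos(np.radians(yaw)),np.sin(np.radians(yaw)); Q=P*1e3-np.array(o); return np.stack([Q[:,0]*c+Q[:,1]*s,-Q[:,0]*s+Q[:,1]*c,Q[:,2]],1)
y=np.radians(-21.14)
for tag,o,yaw in((0,(471.7,-324.4,0),-21.2),(11,(521.9-54.5*np.cos(y),-344.2-54.5*np.sin(y),114.5),-21.14),(12,(525.8,-3.8,95.2),11.53)):
    im,d,K,T=load("scene",tag);L=loc(cloud(d,K,T).reshape(-1,3),o,yaw)
    for x0 in(-75,-55,-35,-15,20,40):
        for lab,s in(("+y",(L[:,1]>12)&(L[:,1]<28)),("-y",(L[:,1]<-12)&(L[:,1]>-28))):
            S=L[s&(abs(L[:,0]-x0)<8)&(abs(L[:,2]-6)<12)]; print(tag,x0,lab,len(S),S[:,2].mean().round(1) if len(S)>3 else None,end=" | ")
    S=L[(L[:,0]>80)&(L[:,0]<97)&(L[:,2]>50)&(L[:,2]<62)&(abs(L[:,1])<32)]; print("\n flange top z",np.median(S[:,2]).round(1),len(S))
E
python3 go.py 579 7 110.5 191.6; python3 -c "
from workcell import monitor;print(monitor.get_obs()['ft_torque'],monitor.get_obs()['joint_vel'])"
```

```text
0 -75 +y 16 6.1 | 0 -75 -y 21 4.9 | 0 -55 +y 21 5.6 | 0 -55 -y 17 6.0 | 0 -35 +y 28 6.6 | 0 -35 -y 9 6.7 | 0 -15 +y 24 5.5 | 0 -15 -y 6 6.7 | 0 20 +y 21 5.7 | 0 20 -y 5 6.5 | 0 40 +y 24 5.0 | 0 40 -y 6 7.6 | 
 flange top z 54.3 72
11 -75 +y 21 5.8 | 11 -75 -y 20 5.1 | 11 -55 +y 22 5.2 | 11 -55 -y 18 7.1 | 11 -35 +y 28 6.0 | 11 -35 -y 5 8.2 | 11 -15 +y 22 5.5 | 11 -15 -y 0 None | 11 20 +y 25 5.3 | 11 20 -y 0 None | 11 40 +y 29 6.4 | 11 40 -y 0 None | 
 flange top z 55.3 81
12 -75 +y 0 None | 12 -75 -y 14 5.6 | 12 -55 +y 0 None | 12 -55 -y 9 6.0 | 12 -35 +y 0 None | 12 -35 -y 1 None | 12 -15 +y 0 None | 12 -15 -y 3 None | 12 20 +y 0 None | 12 20 -y 2 None | 12 40 +y 5 6.2 | 12 40 -y 25 5.7 | 
 flange top z 55.1 86
clock 27.4 pos [579.3   7.2 110.8] toolx yaw -168.47 tilt 0.04 F [ 0.2 -0.3 -6. ] w 9.2 q [ 0.01  0.47  0.02  1.12  0.   -0.19]
delta tool axes (m): [ 0.0003 -0.0001  0.0003]
turn units total -0.01
delta in target-yaw axes: [ 0.0003 -0.0001  0.0003]
[-0.00780063  0.01396891 -0.04886952] [-0.00080062 -0.0024317  -0.00199607 -0.00084744 -0.00063096 -0.00078798]
```

```bash
python3 - <<'E'
from h import *
def loc(P,o,yaw):
    c,s=np.cos(np.radians(yaw)),np.sin(np.radians(yaw)); Q=P*1e3-np.array(o); return np.stack([Q[:,0]*c+Q[:,1]*s,-Q[:,0]*s+Q[:,1]*c,Q[:,2]],1)
y=np.radians(-21.14)
for tag,o,yaw in((0,(471.7,-324.4,0),-21.2),(11,(521.9-54.5*np.cos(y),-344.2-54.5*np.sin(y),114.5),-21.14),(12,(525.8,-3.8,95.2),11.53)):
    im,d,K,T=load("scene",tag);L=loc(cloud(d,K,T).reshape(-1,3),o,yaw)
    for lab,b in(("-y",(-31,-5)),("+y",(5,31))):
        S=L[(L[:,1]>b[0])&(L[:,1]<b[1])&(L[:,2]>2)&(L[:,2]<12)&(L[:,0]<-40)&(L[:,0]>-110)]
        print(tag,lab,len(S),np.sort(S[:,0])[:6].round(1))
    S=L[(L[:,0]>80)&(L[:,0]<97)&(L[:,2]>50)&(L[:,2]<62)&(abs(L[:,1])>27-2)&(abs(L[:,1])<36)]; print("  flange x",np.median(S[:,0]).round(1),"y ext",np.percentile(L[(L[:,0]>80)&(L[:,0]<97)&(L[:,2]>50)&(L[:,2]<62)&(abs(L[:,1])<45)][:,1],[2,98]).round(1))
    S=L[(L[:,0]>100)&(L[:,0]<155)&(L[:,2]>8)&(L[:,2]<45)&(abs(L[:,1])<18)]; print("  head end x",np.percentile(S[:,0],[50,70,90]).round(1),len(S))
E
```

```text
0 -y 60 [-107.5 -106.8 -103.7  -92.   -88.6  -88.1]
0 +y 113 [-108.5 -108.1 -108.  -107.6 -104.6 -104.3]
  flange x 88.7 y ext [-28.2  32.9]
  head end x [139.9 140.5 141.9] 58
11 -y 56 [-88.3 -86.9 -86.8 -85.8 -85.7 -84.4]
11 +y 115 [-88.5 -86.3 -85.6 -85.4 -85.1 -85.1]
  flange x 91.0 y ext [-26.4  33.4]
  head end x [140.8 141.4 142.2] 71
12 -y 33 [-86.8 -86.2 -82.8 -81.4 -81.4 -81.1]
12 +y 0 []
  flange x 92.0 y ext [-28.1  32.8]
  head end x [141.2 142.  143.1] 99
```

```bash
python3 - <<'E'
from h import *
from workcell import monitor,order
im,d,K,T=snap("scene",13); crop(im,340,100,90,120,6,"pics/s13.png")
o=monitor.get_obs(); print(o["clock"],o["eef_pos"],o["ft_force"],o["grip_width"])
E
```

```text
27.45 [0.57929052 0.00714473 0.11081785] [ 1.23280748  0.36158552 -6.29744556] 0.008811448178553167
```

View pics/s13.png

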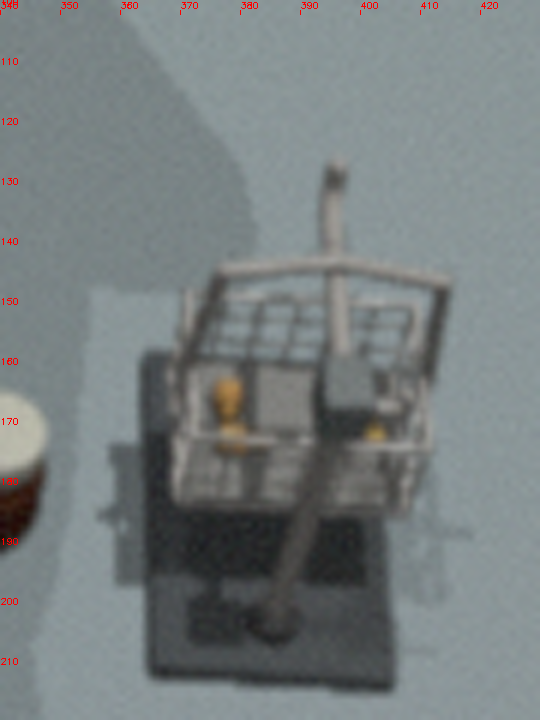

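The scene view shows the basket hanging level, with its bail lying across the hook arm at (394,144), between the tip at (395,129) and the boss at (397,163). I'm handing in.

```bash
python3 -c "
from workcell import order;print(order.job_done())"
```

```text
the job is handed in; nothing more can be done
None
```

The basket is hanging by its bail on the stand's hook. The pump bracket is held over the base with the pump head at the barb end. I handed the job in at 27.5 s.

**Basket:** I pinched the bail about 28 mm to one side of its middle, threaded it over the tip and lowered it. It touched the hook arm at the expected height. The last picture shows it level, with the bail across the arm, and the other objects look unmoved in the camera pictures.

**Bracket:** My first grip was about 2 mm off along the web and 3 mm high, so I opened and gripped again within about 0.5 mm of the measured balance point. It is still, with a load of about 6 N and tool tilt under 0.1°. The depth readings on the plate match a level bracket with its underside about 95 mm up, which is 30 mm above the pin tips. No force I read showed it touching the base; the largest on any contact was about 6 N.

**What disagreed:**
- **Along the base:** the estimates of its position spread by about ±2 mm between the two cameras, and between colour and depth. I used a middle value, so each hole should be within 1 to 2 mm of its pin in that direction. Across the base the scene camera showed agreement within about 0.5 mm.
- **Holes over pins:** the arm hid the bracket from the top camera at the end, so I could not see the holes above the pins directly.
- **Grip opening:** it read 1 to 2 mm narrower than the gripped parts, both times.

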